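Load the sealing pot with plaster fruit casts

ROBOT

A 6-joint arm with a two-finger parallel gripper is mounted at the origin on the work surface. World frame = base frame: x ahead of the robot, y to its left, z up, the work surface at z = 0. Lengths are in m, angles in rad, forces in N, time in s.
With the tool pointing down it reaches from about 0.325 to 0.925 m from the base axis. Payload 3.1 kg.
Tool frame: the origin (TCP) lies midway between the tips of the shut fingers; the grasp point (between the pads) lies 19 mm behind it; z points along the fingers, y is the line along which they close (so a half turn about z gives the same grasp; the last joint's range is limited). The gripper opens to 85 mm and grips with 20 to 120 N. Pads are 22 mm wide; open, the fingers measure 114 mm over their backs; the gripper's body (76 mm by 85 mm) begins 54 mm behind the grasp point. The pads swing forward as they close: fully open they stand 13 mm farther back than shut.
Start: joints at [-1.381, 0.217, 1.613, -0, 1.311, -0.112], TCP at [0.186, -0.597, 0.231] pointing down, gripper open.
Joint ranges: [-2.75, 2.75], [-0.78, 2.1], [0.31, 2.55], [-1.13, 4.27], [0.13, 2.63], [-2.58, 2.58]. Speed limits (rad/s): [2.79, 2.79, 3.14, 3.14, 3.14, 3.14].

INTERFACE

Orientations are given as a unit quaternion [w, x, y, z].
In Python, from station import robot gives the robot as it stands.
- The arm moves only by the tool drive_tool, never from a script. Its argument "series" is a list of rows, each an object with "dp": the shift along the tool's x, y, z in cm, a list of three; "yaw": the turn about the tool's z in degrees. A call has 1 to 10 rows; each row is the pose to reach, as a shift and turn from the pose commanded when the call began, along the tool's axes at that moment; what a row does not reach only later rows make up. A row lasts 1/10 s, in which the tool goes at most 50 mm and 8.59 degrees, less where a joint would pass 70% of its speed; a pose out of reach is approached as far as the arm can. A call with a gripper value outside its range is refused whole. "gripper" is the gripper command: -1 is fully open, 1 is shut, values between are in proportion, set as the call begins (left out, the last holds). The fingers move at their own pace and stop on an object; "squeeze" is the grip in N (left out, the last holds). Time passes only in rows, so rows that repeat a pose let the fingers close. It gives the time, the measured TCP pose, the force, the opening and the grip force at its end, in the units of the state.
- robot.read_state(): the state, without advancing time (a new reading comes with each control period).
- robot.camera(name): name is "scene" or "top"; returns (picture, depth): 400x640x3 uint8, blue, green, red; 400x640 float32, m along the optical axis (not along the pixel's ray), 0 where there is no reading.
- robot.camera_params(name): a dict with "vfov" (degrees; the focal length in pixels is half the picture's height over the tangent of half this angle, whatever the lens; pixels are square), "cx", "cy" (the principal point, pixels), "R" (3x3) and "t" (3): a world point X has camera coordinates R X + t. Camera axes: x right, y down, z forward; pixel columns grow to the right and rows downward; lengths in m; the calibration is good to about 2 mm. A picture is of the moment at which its call begins. camera_params takes no time and is no camera call.
- robot.job_done(): hands the job in; it is judged then, once.
The state is a dict: "t": time; "joints": joint angles; "qd": joint speeds; "tau": joint torques, N m; "tcp_pos": TCP position; "tool_rot": TCP orientation; "ft_force": force on the tool from outside, world axes, zero at the start; "torque": the same for the moment, N m; "grip_width": opening from 0.0 (shut) to 1.0 (fully open); "grasp_force": force on a finger pad.
Only numpy, scipy, OpenCV 4.12 (cv2) and the standard library are available. Lean on these libraries where they do the work, as an engineer would, in place of code of your own. Each camera call takes 0.05 s, during which the arm holds its last target. There are 200 camera calls.

TASK

Load the steel pot for sealing: put in it every plaster apple from the drying board, and the one plaster fig, which is in one of the three lidded tubs (look under the lids to find it). The casts chip easily, so lower each one to the bottom of the pot and let it go there rather than dropping it in, and don't knock them together. Leave whatever else is in the tubs there, finish with all three tubs lidded again, the lids properly home, and don't disturb the other things on the bench.

Things in the scene. Friction and masses are not known exactly. Their poses are not given: they have to be found in the camera images.
- apple1: a white plaster apple: round, 49 mm across at its widest (25 mm up), 44 mm high plus a 5 mm stalk, flat base 26 mm across, 70 g. Origin on its axis 22 mm above its base, z up along the stalk. Three to five of the five apples are present, standing on the board; None from the start if absent
- apple2: a white plaster apple: round, 49 mm across at its widest (25 mm up), 44 mm high plus a 5 mm stalk, flat base 26 mm across, 70 g. Origin on its axis 22 mm above its base, z up along the stalk. Three to five of the five apples are present, standing on the board; None from the start if absent
- apple3: a white plaster apple: round, 49 mm across at its widest (25 mm up), 44 mm high plus a 5 mm stalk, flat base 26 mm across, 70 g. Origin on its axis 22 mm above its base, z up along the stalk. Three to five of the five apples are present, standing on the board; None from the start if absent
- apple4: a white plaster apple: round, 49 mm across at its widest (25 mm up), 44 mm high plus a 5 mm stalk, flat base 26 mm across, 70 g. Origin on its axis 22 mm above its base, z up along the stalk. Three to five of the five apples are present, standing on the board; None from the start if absent
- apple5: a white plaster apple: round, 49 mm across at its widest (25 mm up), 44 mm high plus a 5 mm stalk, flat base 26 mm across, 70 g. Origin on its axis 22 mm above its base, z up along the stalk. Three to five of the five apples are present, standing on the board; None from the start if absent
- fig: the white plaster fig: like a small squat fig, 42 mm across at its widest (17 mm up), tapering to a neck, 46 mm high, flat base 24 mm across, 45 g. Origin on its axis 18 mm above its base, z up towards the neck. It starts standing in one of the three tubs, within 10 mm of the tub's middle
- board: plywood drying board the apples stand on, 210 x 210 mm, 10 mm thick, fixed; origin at the centre of its underside, on the bench. Once the apples are off it there is room to lay a lid on it
- pot: open steel pot, round, straight-sided, 280 mm outside diameter, 110 mm high; inside 268 mm across, inner floor 5 mm above the origin (centre of its underside, on the bench), wall 3 mm. Two loop handles 82 to 91 mm up reach 176 mm from the axis along its local +x and -x. 1.3 kg, loose, empty at the start. Between it and the robot the bench is clear
- tub1: one of three identical loose round grey plastic tubs with straight sides, 140 mm outside diameter (142 at the collar), 60 mm high, inside 130 mm across, inner floor 4 mm above the origin (centre of its underside, on the bench), 0.35 kg; closed by a lid at the start. Holds the fig, the plug or the funnel
- tub2: one of three identical loose round grey plastic tubs with straight sides, 140 mm outside diameter (142 at the collar), 60 mm high, inside 130 mm across, inner floor 4 mm above the origin (centre of its underside, on the bench), 0.35 kg; closed by a lid at the start. Holds the fig, the plug or the funnel
- tub3: one of three identical loose round grey plastic tubs with straight sides, 140 mm outside diameter (142 at the collar), 60 mm high, inside 130 mm across, inner floor 4 mm above the origin (centre of its underside, on the bench), 0.35 kg; closed by a lid at the start. Holds the fig, the plug or the funnel
- lid1: one of three identical loose round lids, a 146 mm disc 4 mm thick, origin at the centre of the disc's underside, which rests on the tub's rim 60 mm above the tub's origin. Below it a tapered spigot 8 mm deep (125 mm across at the disc, 110 mm at the bottom) centres it in the tub. A knob in the middle: a 20 mm neck up to 12 mm, then 32 mm across from 12 to 34 mm above the origin. 120 g. Laid on the bench it stands on its spigot
- lid2: one of three identical loose round lids, a 146 mm disc 4 mm thick, origin at the centre of the disc's underside, which rests on the tub's rim 60 mm above the tub's origin. Below it a tapered spigot 8 mm deep (125 mm across at the disc, 110 mm at the bottom) centres it in the tub. A knob in the middle: a 20 mm neck up to 12 mm, then 32 mm across from 12 to 34 mm above the origin. 120 g. Laid on the bench it stands on its spigot
- lid3: one of three identical loose round lids, a 146 mm disc 4 mm thick, origin at the centre of the disc's underside, which rests on the tub's rim 60 mm above the tub's origin. Below it a tapered spigot 8 mm deep (125 mm across at the disc, 110 mm at the bottom) centres it in the tub. A knob in the middle: a 20 mm neck up to 12 mm, then 32 mm across from 12 to 34 mm above the origin. 120 g. Laid on the bench it stands on its spigot
- plug: turned cork mould plug, 46 mm across, 30 mm high, in one of the tubs, where it stays; origin at the centre of its base
- funnel: small white plastic funnel, mouth down, 52 mm across at the base, 44 mm high, in one of the tubs, where it stays; origin at the centre of its base
- tin: bystander: upright tin, 68 mm across, 85 mm high; origin at the centre of its base
- brush: bystander: brush lying on the bench
- spatula: bystander: 200 mm spatula lying on the bench

How it is judged:
At the end, for the whole second after the job is handed in: Every apple present and the fig lie at rest on the pot's floor (centre within 125 mm of the pot's axis and less than 42 mm above its underside); each tub stands upright with a lid seated on it (within 6 mm of centre, down on the rim, level); plug and funnel are in tubs; the pot stands upright (horizontal distance between each of apple1, apple2, apple3, apple4, apple5, fig and pot below 0.125 m and z of each of apple1, apple2, apple3, apple4, apple5, fig in the frame of pot below 0.042 m and linear speed of each of apple1, apple2, apple3, apple4, apple5, fig, lid1, lid2, lid3 below 0.02 m/s and ((horizontal distance between lid1 and tub1 below 0.006 m and z of lid1 in the frame of tub1 between 0.056 and 0.0625 m) or (horizontal distance between lid1 and tub2 below 0.006 m and z of lid1 in the frame of tub2 between 0.056 and 0.0625 m) or (horizontal distance between lid1 and tub3 below 0.006 m and z of lid1 in the frame of tub3 between 0.056 and 0.0625 m)) and angle between each of lid1, lid2, lid3, pot's own z axis and vertical below 0.05 rad and angle between each of tub1, tub2, tub3's own z axis and vertical below 0.08 rad and ((horizontal distance between lid2 and tub1 below 0.006 m and z of lid2 in the frame of tub1 between 0.056 and 0.0625 m) or (horizontal distance between lid2 and tub2 below 0.006 m and z of lid2 in the frame of tub2 between 0.056 and 0.0625 m) or (horizontal distance between lid2 and tub3 below 0.006 m and z of lid2 in the frame of tub3 between 0.056 and 0.0625 m)) and ((horizontal distance between lid3 and tub1 below 0.006 m and z of lid3 in the frame of tub1 between 0.056 and 0.0625 m) or (horizontal distance between lid3 and tub2 below 0.006 m and z of lid3 in the frame of tub2 between 0.056 and 0.0625 m) or (horizontal distance between lid3 and tub3 below 0.006 m and z of lid3 in the frame of tub3 between 0.056 and 0.0625 m)) and (horizontal distance between plug and tub1 below 0.066 m or horizontal distance between plug and tub2 below 0.066 m or horizontal distance between plug and tub3 below 0.066 m) and (horizontal distance between funnel and tub1 below 0.066 m or horizontal distance between funnel and tub2 below 0.066 m or horizontal distance between funnel and tub3 below 0.066 m)); the robot touches nothing.
It fails at once if a cast strikes the pot or another cast with more than 25 N (contact force between any of apple1, apple2, apple3, apple4, apple5, fig and pot above 25 N or (contact force between apple1 and apple2 above 25 N or contact force between any of apple1, apple2 and apple3 above 25 N or contact force between any of apple1, apple2, apple3 and apple4 above 25 N or contact force between any of apple1, apple2, apple3, apple4 and apple5 above 25 N or contact force between any of apple1, apple2, apple3, apple4, apple5 and fig above 25 N)).
It fails at once if the tin, brush or spatula is moved more than 30 mm (distance of any of tin, brush, spatula from where it was at the start of the episode above 0.03 m).
Of apple1, apple2, apple3, apple4, apple5 only 3 to 5 are there at a start; the rules pass over those that are not, and their reading is None.
At some moment in a run one of apple1, apple2, apple3, apple4, apple5 may be knocked a few centimetres aside while the robot is not near it.
It also fails if it takes over 210 s, if anything falls off the work surface, if the arm or the gripper's body presses on something with over 40 N, if the wrist force passes 120 N, or if a joint passes its speed limit or range.

## Working session

There is one attempt and no reset: what is moved stays moved. The work goes in short steps, Python scripts to look and compute and a tool call to move; the robot and the scene stay as the last step left them, time stands still between calls to the robot, and variables do not carry over. Pictures are saved under pics/ and viewed, at most 14 in all, crops included, and the job is handed in when it is done.

Besides the shell and the picture viewer there is one more tool, called after "Call:" as a command line: name --argument value ..., lists and objects as JSON in quotes. drive_tool: Moves the arm, as the interface text tells. Its arguments: {"type":"object","properties":{"series":{"type":"array"},"gripper":{"type":"number"},"squeeze":{"type":"number"}},"required":["series"]}

```bash
ls; mkdir -p pics
cat > h.py <<'E'
import numpy as np,cv2
from station import robot
def cam(n):
    p=robot.camera_params(n); f=200/np.tan(np.radians(p['vfov'])/2)
    return f,p['cx'],p['cy'],np.array(p['R']),np.array(p['t'])
def ray(n,u,v,z):
    f,cx,cy,R,t=cam(n); d=R.T@np.array([(u-cx)/f,(v-cy)/f,1]); c=-R.T@t
    return c+d*(z-c[2])/d[2]
def proj(n,X):
    f,cx,cy,R,t=cam(n); c=R@np.array(X)+t
    return f*c[0]/c[2]+cx,f*c[1]/c[2]+cy
def cloud(n,D):
    f,cx,cy,R,t=cam(n); v,u=np.mgrid[:400,:640]
    P=np.stack([(u-cx)/f*D,(v-cy)/f*D,D],-1)
    return (P-t)@R
E
python3 - <<'E'
from h import *
for n in('scene','top'):
    I,D=robot.camera(n); cv2.imwrite(f'pics/{n}0.png',I); np.save(n+'0.npy',D)
    p=robot.camera_params(n); print(p, 'centre',-np.array(p['R']).T@p['t'],(D==0).mean())
print(robot.read_state())
E
```

```text
pics
{'vfov': 42.40906226257507, 'cx': 318.8886173084894, 'cy': 199.41673533574004, 'R': array([[-0.80956913,  0.58700291,  0.00503989],
       [ 0.4466984 ,  0.6215921 , -0.64349344],
       [-0.38086528, -0.51870111, -0.76543504]]), 't': array([ 0.41367979, -0.21913957,  1.74386298])} centre [1.09696854 0.79792785 1.19171405] 0.00399609375
{'vfov': 42.96099567347444, 'cx': 327.8970591907858, 'cy': 200.00189775061793, 'R': array([[ 1.75560542e-02, -9.99844408e-01,  1.71604616e-03],
       [-9.96328553e-01, -1.76381048e-02, -8.37753661e-02],
       [ 8.37925991e-02, -2.38980919e-04, -9.96483188e-01]]), 't': array([0.03775016, 0.55105518, 1.31400185])} centre [0.43826564 0.04777788 1.35548082] 0.0040234375
{'t': 0.1, 'joints': array([-1.38120716e+00,  2.17671417e-01,  1.61476413e+00,  3.69270670e-06,
        1.31132052e+00, -1.12191414e-01]), 'qd': array([-0.00016663, -0.00017095, -0.00275909, -0.00053247, -0.00031561,
       -0.00056762]), 'tau': array([-1.33816178e-03, -3.98076868e+01, -3.04969597e+01, -1.57112308e-04,
        4.25544378e-03, -6.27917814e-06]), 'tcp_pos': array([ 0.18565162, -0.59602412,  0.23010837]), 'tool_rot': array([-1.08096389e-03,  9.88637136e-01,  1.50317806e-01, -4.00676117e-05]), 'ft_force': array([-0.37822321, -0.15357538,  0.59210051]), 'torque': array([-0.00343328, -0.05065593, -0.04105076]), 'grasp_force': 0.0, 'grip_width': 0.9983909882717215}
```

View pics/top0.png

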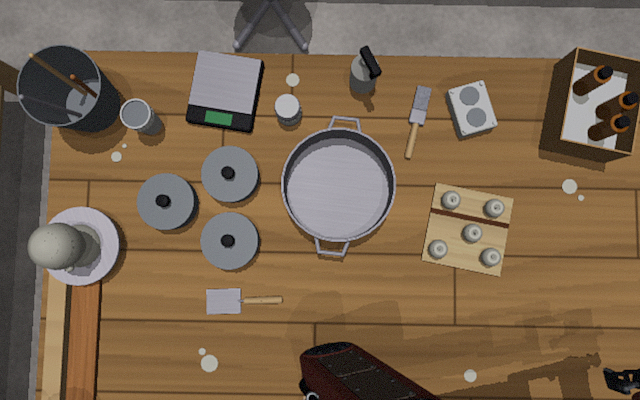

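View pics/scene0.png

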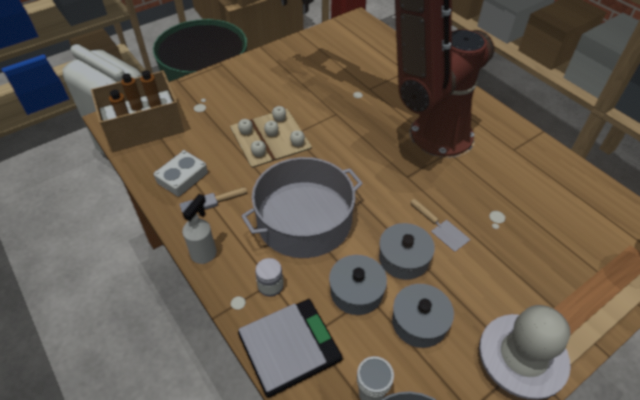

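The top view shows five apples, at about (451,200), (494,208), (474,233), (438,249) and (490,257). The lids are at (165,201), (230,173) and (229,240), and the pot is at (338,185). The spatula is near (240,300), the brush near (417,120) and the tin near (288,108).

```bash
cat >> h.py <<'E'
def fitc(P):  # least squares circle
    A=np.c_[2*P[:,:2],np.ones(len(P))]; s=np.linalg.lstsq(A,(P[:,:2]**2).sum(1),rcond=None)[0]
    return s[0],s[1],np.sqrt(s[2]+s[0]**2+s[1]**2)
def near(C,x,y,r,z0,z1):
    m=(np.hypot(C[...,0]-x,C[...,1]-y)<r)&(C[...,2]>z0)&(C[...,2]<z1)
    return C[m]
E
python3 - <<'E'
from h import *
D={n:np.load(n+'0.npy') for n in('top','scene')}
C={n:cloud(n,D[n]) for n in D}
def both(lbl,uv,z,r,z0,z1):
    g=ray('top',*uv,z)
    for n in C:
        P=near(C[n],g[0],g[1],r,z0,z1)
        if len(P)>5: print(lbl,n,g[:2].round(3),'med',np.median(P,0).round(4),'mid',((P.min(0)+P.max(0))/2).round(4),'ext',np.ptp(P,0).round(3),len(P))
        else: print(lbl,n,len(P))
for i,uv in enumerate([(451,200),(494,208),(474,233),(438,249),(490,257)]): both('apple%d'%i,uv,.035,.035,.025,.08)
for i,uv in enumerate([(165,201),(230,173),(229,240)]):
    both('knob%d'%i,uv,.09,.03,.08,.12); both('lid%d'%i,uv,.064,.09,.054,.074)
both('pot',(338,185),.11,.18,.1,.13)
both('table',(380,290),.0,.03,-.02,.03)
both('board',(455,225),.01,.01,-.02,.03)
both('tin',(288,105),.085,.05,.07,.1)
# pot rim
P=near(C['top'],*ray('top',338,185,.11)[:2],.15,.104,.118); c=fitc(P)
for k in range(3):
    r=np.hypot(P[:,0]-c[0],P[:,1]-c[1]); P=P[abs(r-.1385)<.006]; c=fitc(P)
print('pot circ',c,len(P))
H=C['top'][...,2]; print('handle pts')
hd=near(C['top'],c[0],c[1],.185,.06,.11); r=np.hypot(hd[:,0]-c[0],hd[:,1]-c[1]); h=hd[r>.155]-[c[0],c[1],0]; print(len(h),np.degrees(np.arctan2(h[:,1],h[:,0])).round()[::8])
E
```

```text
apple0 top [ 0.555 -0.274] med [ 0.5537 -0.2686  0.0493] mid [ 0.5549 -0.2714  0.0476] ext [0.047 0.046 0.037] 281
apple0 scene [ 0.555 -0.274] med [ 0.5613 -0.2622  0.0485] mid [ 0.5577 -0.2676  0.0455] ext [0.045 0.041 0.039] 184
apple1 top [ 0.536 -0.386] med [ 0.5348 -0.3806  0.0489] mid [ 0.5361 -0.3833  0.0441] ext [0.047 0.045 0.034] 291
apple1 scene [ 0.536 -0.386] med [ 0.5419 -0.3754  0.0474] mid [ 0.5392 -0.3837  0.0443] ext [0.042 0.051 0.038] 169
apple2 top [ 0.47  -0.333] med [ 0.4696 -0.3233  0.0494] mid [ 0.47   -0.3258  0.0446] ext [0.047 0.046 0.038] 288
apple2 scene [ 0.47  -0.333] med [ 0.4761 -0.317   0.0494] mid [ 0.4724 -0.3248  0.0433] ext [0.045 0.05  0.036] 173
apple3 top [ 0.427 -0.24 ] med [ 0.4273 -0.2351  0.0495] mid [ 0.4271 -0.2381  0.044 ] ext [0.047 0.046 0.036] 286
apple3 scene [ 0.427 -0.24 ] med [ 0.4339 -0.2297  0.0492] mid [ 0.4292 -0.2374  0.0432] ext [0.046 0.05  0.035] 174
apple4 top [ 0.409 -0.374] med [ 0.4092 -0.3703  0.0494] mid [ 0.409  -0.3736  0.0442] ext [0.046 0.047 0.035] 300
apple4 scene [ 0.409 -0.374] med [ 0.415  -0.3649  0.0482
[... 1892 characters left out ...]
] 43
board scene [ 0.491 -0.29 ] med [ 0.4906 -0.2905  0.0106] mid [ 0.4909 -0.2912  0.0089] ext [0.016 0.016 0.012] 22
tin top [0.786 0.153] med [0.7812 0.1569 0.0834] mid [0.7821 0.1581 0.0804] ext [0.062 0.065 0.021] 523
tin scene [0.786 0.153] med [0.7874 0.1628 0.0849] mid [0.7855 0.1587 0.0806] ext [0.066 0.066 0.021] 523
pot circ (np.float64(0.5825908548033654), np.float64(0.024004231825428546), np.float64(0.138885154721644)) 822
handle pts
320 [   6.    5.   -2.    6.   -1.   -8.    6.   -0.   -7.  -14.   -0.   -7.
  -14.   -8.  -15.  -16.  -16.  -16.  -19.  -20.  163.  164.  163.  163.
  163. -173.  169. -174.  167.  174. -180.  165.  171.  178. -175.  171.
  178. -175.  178. -175.]
```

Call:
drive_tool --series '[{"dp":[4,-1,1],"yaw":2},{"dp":[8,-2,2],"yaw":4},{"dp":[12,-3,3],"yaw":6},{"dp":[16,-4,4],"yaw":8},{"dp":[20,-5,5],"yaw":10},{"dp":[24,-6,6],"yaw":12},{"dp":[28,-7,7],"yaw":14},{"dp":[32,-8,8],"yaw":16},{"dp":[36,-9,9],"yaw":17.3},{"dp":[39.8,-9.85,10],"yaw":17.3}]' --gripper -1 --squeeze 30

```text
t: 1.1
tcp_pos: [0.5376, -0.3828, 0.1302]
tool_rot: [-0.0, 1.0, -0.0, -0.0]
ft_force: [0.2, -0.4, -0.0]
grip_width: 1.003
grasp_force: 0.0
```

```bash
cat >> h.py <<'E'
G0=[(.556,-.270),(.537,-.3835),(.471,-.325),(.428,-.238),(.410,-.374)]
def apples(guess=G0,r=.035,zb=(.025,.08)):
    """mean of top & scene extents around guesses"""
    Cs=[cloud(n,robot.camera(n)[1]) for n in('top','scene')]
    for g in guess:
        o=[]
        for C in Cs:
            P=near(C,*g,r,*zb); o.append((np.r_[(P.min(0)+P.max(0))/2,np.ptp(P,0)].round(3).tolist(),len(P)) if len(P)>20 else len(P))
        print(g,*o)
def st():
    s=robot.read_state(); q=s['tool_rot']
    print('t %.2f'%s['t'],'tcp',s['tcp_pos'].round(4),'head',round(np.degrees(2*np.arctan2(q[2],q[1])),2),'tilt',q[[0,3]].round(4),'F',s['ft_force'].round(1),'grip',round(s['grip_width'],3),round(s['grasp_force'],1),'j',s['joints'].round(2))
E
python3 -c "
from h import *
st()"
```

```text
t 1.10 tcp [ 0.5376 -0.3828  0.1302] head -0.01 tilt [-0.0004 -0.0004] F [ 0.2 -0.4 -0. ] grip 1.003 0.0 j [-0.73  0.39  1.6   0.    1.16  0.85]
```

Call:
drive_tool --series '[{"dp":[0,0,3]},{"dp":[0,0,6]},{"dp":[0,0,8.5]},{"dp":[0,0,10.5]},{"dp":[0,0,11.4]},{"dp":[0,0,11.4]}]'

```text
$.series[0]: bad value
```

Call:
drive_tool --series '[{"dp":[0,0,0]},{"dp":[0,0,0]},{"dp":[0,0,0]},{"dp":[0,0,0]},{"dp":[0,0,0]},{"dp":[0,0,0]},{"dp":[0,0,0]},{"dp":[0,0,0]}]' --gripper 1

```text
$.series[0]: bad value
```

Call:
drive_tool --series '[{"dp":[0,0,-2]},{"dp":[0,0,-5]},{"dp":[0,0,-9]},{"dp":[0,0,-13]},{"dp":[0,0,-16.4]}]'

```text
$.series[0]: bad value
```

```bash
python3 -c "
from h import *
st(); apples(); st()
I,D=robot.camera('scene'); cv2.imwrite('pics/s1.png',cv2.resize(I[60:260,180:480],None,fx=2,fy=2))"
```

```text
t 1.10 tcp [ 0.5376 -0.3828  0.1302] head -0.01 tilt [-0.0004 -0.0004] F [ 0.2 -0.4 -0. ] grip 1.003 0.0 j [-0.73  0.39  1.6   0.    1.16  0.85]
(0.556, -0.27) ([0.555, -0.271, 0.044, 0.047, 0.046, 0.034], 282) ([0.558, -0.269, 0.042, 0.046, 0.044, 0.035], 184)
(0.537, -0.3835) ([0.524, -0.383, 0.043, 0.023, 0.043, 0.034], 139) ([0.539, -0.383, 0.044, 0.044, 0.043, 0.039], 173)
(0.471, -0.325) ([0.47, -0.326, 0.044, 0.047, 0.045, 0.034], 291) ([0.471, -0.325, 0.043, 0.048, 0.046, 0.036], 171)
(0.428, -0.238) ([0.427, -0.237, 0.043, 0.046, 0.047, 0.033], 285) ([0.429, -0.235, 0.044, 0.046, 0.049, 0.037], 171)
(0.41, -0.374) ([0.414, -0.364, 0.041, 0.037, 0.029, 0.032], 90) ([0.411, -0.374, 0.045, 0.048, 0.052, 0.038], 159)
t 1.20 tcp [ 0.539  -0.3802  0.1287] head 0.28 tilt [-0.0019 -0.0007] F [-0.2  0.1  0.2] grip 1.0 0.0 j [-0.72  0.39  1.6   0.    1.16  0.84]
```

View pics/s1.png

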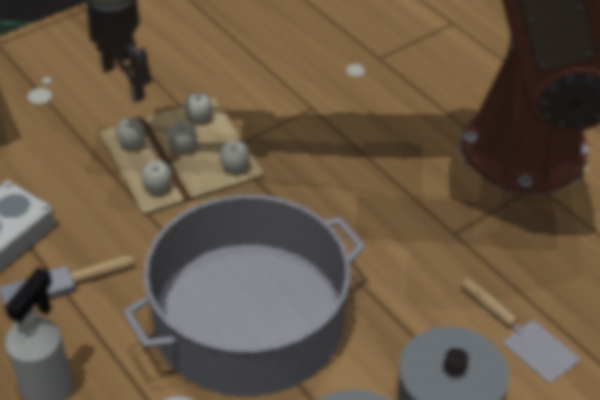

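The picture confirms the gripper is above the board with all five apples in place. The move was refused because `yaw` is needed in every row.

Call:
drive_tool --series '[{"dp":[0,0,2],"yaw":0},{"dp":[0,0,4],"yaw":0},{"dp":[0,0,6],"yaw":0},{"dp":[0,0,6],"yaw":0},{"dp":[0,0,6],"yaw":0}]'

```text
t: 1.75
tcp_pos: [0.5354, -0.3849, 0.0712]
tool_rot: [-0.0, 1.0, -0.001, -0.001]
ft_force: [-0.4, -0.4, 0.7]
grip_width: 0.999
grasp_force: 0.0
```

```bash
python3 -c "
from h import *
st()"
```

```text
t 1.75 tcp [ 0.5354 -0.3849  0.0712] head -0.07 tilt [-0.0003 -0.0005] F [-0.4 -0.4  0.7] grip 0.999 0.0 j [-0.73  0.46  1.63 -0.    1.06  0.84]
```

Call:
drive_tool --series '[{"dp":[0.1,-0.1,2],"yaw":0},{"dp":[0.1,-0.1,4],"yaw":0},{"dp":[0.1,-0.1,5.4],"yaw":0},{"dp":[0.1,-0.1,5.4],"yaw":0}]'

```text
t: 2.15
tcp_pos: [0.5362, -0.3828, 0.0159]
tool_rot: [-0.001, 1.0, -0.0, -0.001]
ft_force: [-0.4, -0.6, -0.6]
grip_width: 1.0
grasp_force: 0.0
```

Call:
drive_tool --series '[{"dp":[0,0,0],"yaw":0},{"dp":[0,0,0],"yaw":0},{"dp":[0,0,0],"yaw":0},{"dp":[0,0,0],"yaw":0},{"dp":[0,0,0],"yaw":0},{"dp":[0,0,0],"yaw":0},{"dp":[0,0,0],"yaw":0},{"dp":[0,0,0],"yaw":0}]' --gripper 1

```text
t: 2.95
tcp_pos: [0.5388, -0.3845, 0.0193]
tool_rot: [0.001, 1.0, -0.0, 0.001]
ft_force: [-0.0, 0.2, 5.0]
grip_width: 0.55
grasp_force: 31.3
```

Call:
drive_tool --series '[{"dp":[0,0,-2],"yaw":0},{"dp":[0,0,-5],"yaw":0},{"dp":[0,0,-9],"yaw":0},{"dp":[0,0,-13],"yaw":0},{"dp":[0,0,-16.4],"yaw":0},{"dp":[0,0,-16.4],"yaw":0}]'

```text
t: 3.55
tcp_pos: [0.5408, -0.3862, 0.1887]
tool_rot: [0.004, 1.0, 0.0, 0.005]
ft_force: [-0.5, -0.4, 1.5]
grip_width: 0.551
grasp_force: 31.3
```

```bash
python3 -c "
from h import *
st(); apples(); st()
I,D=robot.camera('scene'); cv2.imwrite('pics/s2.png',cv2.resize(I[0:200,180:480],None,fx=2,fy=2))"
```

```text
t 3.55 tcp [ 0.5408 -0.3862  0.1887] head 0.0 tilt [0.0042 0.0048] F [-0.5 -0.4  1.5] grip 0.551 31.3 j [-0.73  0.33  1.56  0.    1.24  0.85]
(0.556, -0.27) ([0.555, -0.271, 0.044, 0.048, 0.046, 0.036], 281) ([0.557, -0.269, 0.045, 0.048, 0.043, 0.038], 181)
(0.537, -0.3835) 0 0
(0.471, -0.325) ([0.47, -0.325, 0.044, 0.047, 0.046, 0.036], 290) ([0.472, -0.326, 0.045, 0.047, 0.046, 0.039], 172)
(0.428, -0.238) ([0.427, -0.237, 0.044, 0.047, 0.046, 0.035], 287) ([0.431, -0.237, 0.043, 0.046, 0.053, 0.035], 178)
(0.41, -0.374) ([0.41, -0.371, 0.044, 0.044, 0.042, 0.036], 208) ([0.412, -0.372, 0.043, 0.047, 0.049, 0.035], 164)
t 3.65 tcp [ 0.5378 -0.3836  0.1821] head -0.01 tilt [0.0006 0.0007] F [ 0.2 -0.2 -2.1] grip 0.554 31.2 j [-0.73  0.33  1.57 -0.    1.24  0.85]
```

View pics/s2.png

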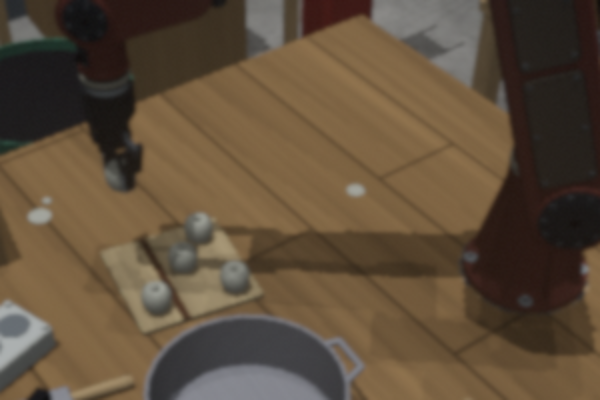

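Apple 1 is held at 47 mm opening and its spot on the board is empty; the other four are unmoved. Next is carrying it over the pot.

Call:
drive_tool --series '[{"dp":[0.2,-2,0],"yaw":0},{"dp":[0.8,-6.5,0],"yaw":0},{"dp":[1.4,-11.3,0],"yaw":0},{"dp":[2,-16.2,0],"yaw":0},{"dp":[2.5,-21.1,0],"yaw":0},{"dp":[3,-26,0],"yaw":0},{"dp":[3.4,-30.9,0],"yaw":0},{"dp":[3.8,-35.8,0],"yaw":0},{"dp":[4.2,-40.7,0],"yaw":0},{"dp":[4.5,-45,0],"yaw":0}]'

```text
t: 4.7
tcp_pos: [0.58, 0.0702, 0.1787]
tool_rot: [-0.0, 1.0, 0.001, -0.002]
ft_force: [0.1, -0.0, 0.2]
grip_width: 0.549
grasp_force: 31.2
```

Call:
drive_tool --series '[{"dp":[0,-2,0],"yaw":0},{"dp":[0,-3.2,2],"yaw":0},{"dp":[0,-3.2,6],"yaw":0},{"dp":[0,-3.2,10],"yaw":0},{"dp":[0,-3.2,13],"yaw":0},{"dp":[0,-3.2,15],"yaw":0},{"dp":[0,-3.2,16],"yaw":0},{"dp":[0,-3.2,16],"yaw":0},{"dp":[0,-3.2,16],"yaw":0}]'

```text
t: 5.6
tcp_pos: [0.5786, 0.0976, 0.0182]
tool_rot: [0.001, 1.0, 0.0, -0.004]
ft_force: [-1.5, -4.9, -0.3]
grip_width: 0.552
grasp_force: 34.7
```

Run:
```python
from h import *
st()
C=cloud('scene',robot.camera('scene')[1]); C2=cloud('top',robot.camera('top')[1])
st()
for c in (C,C2):
    P=near(c,.583,.0985,.045,.004,.075); print(len(P)); print(np.histogram(P[:,2],np.arange(.004,.076,.006)))
```

```text
t 5.60 tcp [0.5786 0.0976 0.0182] head 0.03 tilt [ 0.0013 -0.0038] F [-1.5 -4.9 -0.3] grip 0.552 34.7 j [ 0.05  0.41  1.82 -0.    0.92  1.62]
t 5.70 tcp [0.5787 0.0976 0.0184] head 0.03 tilt [ 0.0013 -0.0037] F [-1.8 -6.3 -1.7] grip 0.555 34.7 j [ 0.05  0.41  1.82 -0.    0.92  1.62]
262
(array([62,  8,  1,  0, 10, 14, 28, 51, 43, 12, 16]), array([0.004, 0.01 , 0.016, 0.022, 0.028, 0.034, 0.04 , 0.046, 0.052,
       0.058, 0.064, 0.07 ]))
96
(array([89,  0,  0,  0,  1,  0,  0,  0,  0,  0,  4]), array([0.004, 0.01 , 0.016, 0.022, 0.028, 0.034, 0.04 , 0.046, 0.052,
       0.058, 0.064, 0.07 ]))
```

Run:
```python
from h import *
I,D=robot.camera('scene'); cv2.imwrite('pics/s3.png',cv2.resize(I[130:270,220:380],None,fx=3.5,fy=3.5))
C=cloud('scene',D); P=near(C,.583,.0235,.15,.104,.118);r=np.hypot(P[:,0]-.583,P[:,1]-.0235);P=P[abs(r-.1385)<.012]; print(fitc(P),len(P))
st()
```

```text
(np.float64(0.584042832223644), np.float64(0.029272636529841856), np.float64(0.13856846413405208)) 627
t 5.75 tcp [0.5787 0.0977 0.0184] head 0.04 tilt [ 0.0013 -0.0036] F [-0.8 -6.3 -0.6] grip 0.549 34.7 j [ 0.05  0.41  1.82 -0.    0.92  1.62]
```

View pics/s3.png

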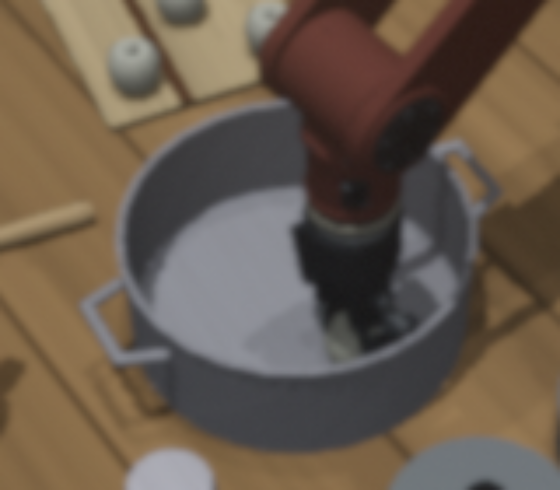

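The wrist force and the rim fit show that the gripper's outer linkage touched the +y pot wall and pushed the pot about 5 mm, to (0.584, 0.029). I'm moving inward and shrinking the layout.

Call:
drive_tool --series '[{"dp":[0,0.6,0],"yaw":0},{"dp":[0,1.2,0],"yaw":0},{"dp":[0,1.2,0.3],"yaw":0},{"dp":[0,1.2,0.5],"yaw":0},{"dp":[0,1.2,0.6],"yaw":0}]'

```text
t: 6.25
tcp_pos: [0.5822, 0.0868, 0.0148]
tool_rot: [-0.0, 1.0, -0.0, -0.0]
ft_force: [0.1, -0.1, -0.6]
grip_width: 0.549
grasp_force: 34.6
```

Call:
drive_tool --series '[{"dp":[0,0,0.1],"yaw":0},{"dp":[0,0,0.1],"yaw":0},{"dp":[0,0,0.1],"yaw":0}]'

```text
t: 6.55
tcp_pos: [0.5828, 0.0868, 0.0144]
tool_rot: [-0.0, 1.0, -0.0, 0.0]
ft_force: [-0.5, 0.8, -0.8]
grip_width: 0.55
grasp_force: 34.7
```

Call:
drive_tool --series '[{"dp":[0,0,0.1],"yaw":0},{"dp":[0,0,0.1],"yaw":0},{"dp":[0,0,0.1],"yaw":0}]'

```text
t: 6.85
tcp_pos: [0.5829, 0.0868, 0.0144]
tool_rot: [-0.0, 1.0, -0.0, 0.0]
ft_force: [-2.2, 0.6, 5.7]
grip_width: 0.552
grasp_force: 35.1
```

Run:
```python
from h import *
st()
C=cloud('scene',robot.camera('scene')[1])
P=near(C,.583,.0235,.15,.104,.118);r=np.hypot(P[:,0]-.584,P[:,1]-.029);P=P[abs(r-.1385)<.008]; print(fitc(P),len(P))
st()
```

```text
t 6.85 tcp [0.5829 0.0868 0.0144] head -0.0 tilt [-0.0001  0.0001] F [-2.2  0.6  5.7] grip 0.552 35.1 j [0.03 0.41 1.82 0.   0.91 1.6 ]
(np.float64(0.5839353981695407), np.float64(0.029572054228074796), np.float64(0.13871190103657582)) 616
t 6.90 tcp [0.5829 0.0868 0.0144] head -0.01 tilt [-0.0001  0.0001] F [-2.1 -0.3  5.4] grip 0.55 35.1 j [0.03 0.41 1.82 0.   0.91 1.6 ]
```

Call:
drive_tool --series '[{"dp":[0,0,-0.1],"yaw":0},{"dp":[0,0,-0.1],"yaw":0},{"dp":[0,0,-0.1],"yaw":0},{"dp":[0,0,-0.1],"yaw":0}]' --gripper -0.41

```text
t: 7.3
tcp_pos: [0.5825, 0.0865, 0.0141]
tool_rot: [0.0, 1.0, -0.0, -0.0]
ft_force: [0.9, -0.0, -0.4]
grip_width: 0.701
grasp_force: 0.0
```

Call:
drive_tool --series '[{"dp":[0,0,-1],"yaw":0},{"dp":[0,0,-4],"yaw":0},{"dp":[0,0,-8],"yaw":0},{"dp":[0,0,-12],"yaw":0},{"dp":[0,0,-15.8],"yaw":0},{"dp":[0,2,-16.7],"yaw":0}]'

```text
t: 7.9
tcp_pos: [0.5864, 0.0681, 0.1886]
tool_rot: [-0.001, 1.0, 0.001, 0.006]
ft_force: [0.8, -0.5, -0.0]
grip_width: 0.702
grasp_force: 0.0
```

Call:
drive_tool --series '[{"dp":[-0.3,4.3,0],"yaw":0},{"dp":[-0.6,8.6,0],"yaw":0},{"dp":[-0.9,12.9,0],"yaw":0},{"dp":[-1.2,17.2,0],"yaw":0},{"dp":[-1.5,21.5,0],"yaw":0},{"dp":[-1.8,25.8,0],"yaw":0},{"dp":[-2.1,30.1,0],"yaw":0},{"dp":[-2.65,33.65,0],"yaw":0},{"dp":[-2.65,33.65,3],"yaw":0},{"dp":[-2.65,33.65,6],"yaw":0}]' --gripper -1

```text
t: 8.9
tcp_pos: [0.5571, -0.2726, 0.1231]
tool_rot: [0.001, 1.0, -0.001, 0.002]
ft_force: [-0.6, 0.5, 1.0]
grip_width: 0.998
grasp_force: 0.0
```

Run:
```python
from h import *
st(); apples(); 
print('pot'); apples([(.583,.0865)],.035,(.015,.075)); st()
```

```text
t 8.90 tcp [ 0.5571 -0.2726  0.1231] head -0.16 tilt [0.0013 0.0021] F [-0.6  0.5  1. ] grip 0.998 0.0 j [-0.57  0.31  1.71  0.    1.11  1.01]
(0.556, -0.27) ([0.551, -0.259, 0.047, 0.036, 0.023, 0.039], 84) ([0.557, -0.268, 0.044, 0.048, 0.043, 0.034], 184)
(0.537, -0.3835) 0 0
(0.471, -0.325) 0 ([0.47, -0.321, 0.044, 0.045, 0.038, 0.036], 109)
(0.428, -0.238) ([0.428, -0.228, 0.043, 0.044, 0.027, 0.034], 143) ([0.428, -0.236, 0.042, 0.046, 0.05, 0.034], 180)
(0.41, -0.374) 0 ([0.413, -0.373, 0.043, 0.048, 0.055, 0.035], 168)
pot
(0.583, 0.0865) ([0.58, 0.088, 0.041, 0.048, 0.045, 0.027], 267) ([0.584, 0.09, 0.039, 0.044, 0.046, 0.042], 235)
t 9.10 tcp [ 0.5556 -0.2696  0.1213] head -0.0 tilt [-0.0004 -0.0006] F [ 0.4 -0.6  0.5] grip 1.001 0.0 j [-0.57  0.31  1.71  0.    1.12  1.01]
```

Call:
drive_tool --series '[{"dp":[0,0,3],"yaw":0},{"dp":[0,0,6],"yaw":0},{"dp":[0,0,8.5],"yaw":0},{"dp":[0,0,10.3],"yaw":0},{"dp":[0,0,10.3],"yaw":0}]'

```text
t: 9.6
tcp_pos: [0.5555, -0.269, 0.0176]
tool_rot: [-0.001, 1.0, 0.0, -0.001]
ft_force: [0.5, 1.7, -0.0]
grip_width: 0.998
grasp_force: 0.0
```

Call:
drive_tool --series '[{"dp":[0,0,0],"yaw":0},{"dp":[0,0,0],"yaw":0},{"dp":[0,0,0],"yaw":0},{"dp":[0,0,0],"yaw":0},{"dp":[0,0,0],"yaw":0},{"dp":[0,0,0],"yaw":0},{"dp":[0,0,0],"yaw":0}]' --gripper 1

```text
t: 10.3
tcp_pos: [0.558, -0.271, 0.0213]
tool_rot: [0.001, 1.0, -0.0, 0.002]
ft_force: [-0.6, 0.6, 6.2]
grip_width: 0.551
grasp_force: 30.8
```

Call:
drive_tool --series '[{"dp":[0,0,-2],"yaw":0},{"dp":[0,0,-5],"yaw":0},{"dp":[0,0,-9],"yaw":0},{"dp":[0,0,-13],"yaw":0},{"dp":[0.3,-2,-16.4],"yaw":0}]'

```text
t: 10.8
tcp_pos: [0.5596, -0.2521, 0.1857]
tool_rot: [0.002, 1.0, -0.001, 0.002]
ft_force: [0.6, 0.0, -1.0]
grip_width: 0.553
grasp_force: 31.4
```

Call:
drive_tool --series '[{"dp":[0.3,-4,0],"yaw":0},{"dp":[0.8,-8.5,0],"yaw":0},{"dp":[1.3,-13,0],"yaw":0},{"dp":[1.8,-17.5,0],"yaw":0},{"dp":[2.3,-20.5,0],"yaw":0},{"dp":[2.45,-22.25,0],"yaw":0},{"dp":[2.45,-22.25,1],"yaw":0}]'

```text
t: 11.5
tcp_pos: [0.5851, -0.0251, 0.1744]
tool_rot: [0.0, 1.0, 0.002, 0.002]
ft_force: [-0.0, -1.0, -0.8]
grip_width: 0.557
grasp_force: 31.4
```

Call:
drive_tool --series '[{"dp":[0,0,3],"yaw":0},{"dp":[0,0,7],"yaw":0},{"dp":[0,0,10],"yaw":0},{"dp":[0,0,12.5],"yaw":0},{"dp":[0,0,14],"yaw":0},{"dp":[0,0,14.8],"yaw":0},{"dp":[0,0,15.3],"yaw":0},{"dp":[0,0,15.6],"yaw":0},{"dp":[0,0,15.6],"yaw":0}]'

```text
t: 12.4
tcp_pos: [0.5844, -0.0276, 0.0171]
tool_rot: [0.0, 1.0, -0.0, 0.001]
ft_force: [-0.4, -0.5, -0.6]
grip_width: 0.549
grasp_force: 31.4
```

```bash
cat >> h.py <<'E'
def pot(g=(.584,.0295)):
    for n in('scene','top'):
        P=near(cloud(n,robot.camera(n)[1]),*g,.16,.104,.118);r=np.hypot(P[:,0]-g[0],P[:,1]-g[1]);P=P[abs(r-.1385)<.008]; print('pot',n,np.round(fitc(P),4),len(P))
E
python3 - <<'E'
from h import *
st(); apples(); pot(); st()
E
```

```text
t 12.40 tcp [ 0.5844 -0.0276  0.0171] head -0.01 tilt [0.0002 0.0008] F [-0.4 -0.5 -0.6] grip 0.549 31.4 j [-0.17  0.4   1.83 -0.    0.91  1.4 ]
(0.556, -0.27) 0 0
(0.537, -0.3835) 0 0
(0.471, -0.325) ([0.47, -0.326, 0.043, 0.047, 0.045, 0.035], 290) ([0.48, -0.326, 0.042, 0.029, 0.045, 0.033], 100)
(0.428, -0.238) ([0.427, -0.238, 0.043, 0.047, 0.046, 0.033], 285) 0
(0.41, -0.374) ([0.409, -0.373, 0.043, 0.046, 0.047, 0.031], 300) 0
pot scene [0.584  0.0295 0.1387] 655
pot top [0.5825 0.0296 0.1389] 544
t 12.60 tcp [ 0.5844 -0.0275  0.0173] head 0.0 tilt [0.0002 0.0009] F [ 0.8 -0.2 -0.1] grip 0.555 31.4 j [-0.17  0.4   1.83 -0.    0.91  1.4 ]
```

Call:
drive_tool --series '[{"dp":[0,0,0.1],"yaw":0},{"dp":[0,0,0.15],"yaw":0},{"dp":[0,0,0.15],"yaw":0}]'

```text
t: 12.9
tcp_pos: [0.5844, -0.0275, 0.0163]
tool_rot: [0.0, 1.0, 0.0, 0.001]
ft_force: [-1.8, -1.0, 5.9]
grip_width: 0.551
grasp_force: 31.8
```

Call:
drive_tool --series '[{"dp":[0,0,0],"yaw":0},{"dp":[0,0,0],"yaw":0},{"dp":[0,0,0],"yaw":0},{"dp":[0,0,0],"yaw":0}]' --gripper -0.41

```text
t: 13.3
tcp_pos: [0.5834, -0.0274, 0.0146]
tool_rot: [-0.0, 1.0, -0.0, -0.0]
ft_force: [-0.7, 0.4, -0.6]
grip_width: 0.705
grasp_force: 0.0
```

Call:
drive_tool --series '[{"dp":[0,0,-1],"yaw":0},{"dp":[0,0,-4],"yaw":0},{"dp":[0,0,-8],"yaw":0},{"dp":[0,0,-12],"yaw":0},{"dp":[0,0,-15.8],"yaw":0},{"dp":[0,2,-16.5],"yaw":0}]'

```text
t: 13.9
tcp_pos: [0.5875, -0.0466, 0.1873]
tool_rot: [0.001, 1.0, 0.001, 0.006]
ft_force: [0.4, -0.5, -0.3]
grip_width: 0.705
grasp_force: 0.0
```

Call:
drive_tool --series '[{"dp":[-1.6,3.9,0],"yaw":0},{"dp":[-3.2,7.8,0],"yaw":0},{"dp":[-4.8,11.7,0],"yaw":0},{"dp":[-6.4,15.6,0],"yaw":0},{"dp":[-8,19.5,0],"yaw":0},{"dp":[-9.6,23.4,0],"yaw":0},{"dp":[-11.3,27.85,0],"yaw":0},{"dp":[-11.3,27.85,3],"yaw":0},{"dp":[-11.3,27.85,6],"yaw":0}]' --gripper -1

```text
t: 14.8
tcp_pos: [0.471, -0.3289, 0.1216]
tool_rot: [0.002, 1.0, -0.002, 0.002]
ft_force: [-0.1, 0.4, 0.4]
grip_width: 0.997
grasp_force: 0.0
```

Run:
```python
from h import *
apples(); 
print('pot'); apples([(.583,.0865),(.584,-.0275)],.035,(.015,.075)); st()
```

```text
(0.556, -0.27) 0 0
(0.537, -0.3835) 0 0
(0.471, -0.325) ([0.47, -0.327, 0.041, 0.047, 0.041, 0.03], 75) ([0.471, -0.323, 0.045, 0.047, 0.048, 0.037], 173)
(0.428, -0.238) ([0.427, -0.237, 0.044, 0.046, 0.046, 0.037], 287) ([0.431, -0.237, 0.048, 0.049, 0.045, 0.046], 176)
(0.41, -0.374) 13 ([0.411, -0.369, 0.042, 0.047, 0.045, 0.034], 101)
pot
(0.583, 0.0865) ([0.581, 0.088, 0.043, 0.048, 0.045, 0.032], 268) ([0.583, 0.091, 0.037, 0.046, 0.048, 0.037], 234)
(0.584, -0.0275) ([0.58, -0.026, 0.042, 0.045, 0.047, 0.03], 271) ([0.585, -0.023, 0.039, 0.045, 0.046, 0.046], 229)
t 15.00 tcp [ 0.4702 -0.3256  0.1199] head -0.0 tilt [-0.0004 -0.0005] F [ 0.4 -0.4  0.4] grip 0.995 0.0 j [-0.73  0.23  1.83  0.    1.09  0.84]
```

Call:
drive_tool --series '[{"dp":[0,0,3],"yaw":0},{"dp":[0,0,6],"yaw":0},{"dp":[0,0,8.5],"yaw":0},{"dp":[0,0,10.2],"yaw":0},{"dp":[0,0,10.2],"yaw":0}]'

```text
t: 15.5
tcp_pos: [0.4704, -0.325, 0.0173]
tool_rot: [-0.001, 1.0, 0.0, -0.001]
ft_force: [-0.8, 0.5, -0.2]
grip_width: 0.996
grasp_force: 0.0
```

Call:
drive_tool --series '[{"dp":[0,0,0],"yaw":0},{"dp":[0,0,0],"yaw":0},{"dp":[0,0,0],"yaw":0},{"dp":[0,0,0],"yaw":0},{"dp":[0,0,0],"yaw":0},{"dp":[0,0,0],"yaw":0},{"dp":[0,0,0],"yaw":0}]' --gripper 1

```text
t: 16.2
tcp_pos: [0.4722, -0.3273, 0.0204]
tool_rot: [0.001, 1.0, -0.0, 0.002]
ft_force: [-0.8, 0.1, 5.8]
grip_width: 0.549
grasp_force: 30.8
```

Call:
drive_tool --series '[{"dp":[0,0,-2],"yaw":0},{"dp":[0,0,-5],"yaw":0},{"dp":[0,0,-9],"yaw":0},{"dp":[0,0,-13],"yaw":0},{"dp":[1,-2,-16.2],"yaw":0}]'

```text
t: 16.7
tcp_pos: [0.4807, -0.3081, 0.1832]
tool_rot: [0.002, 1.0, -0.001, 0.001]
ft_force: [0.6, 0.1, 0.5]
grip_width: 0.555
grasp_force: 31.4
```

Call:
drive_tool --series '[{"dp":[1.8,-4,0],"yaw":0},{"dp":[3.6,-8.2,0],"yaw":0},{"dp":[5.4,-12.4,0],"yaw":0},{"dp":[7.2,-16.6,0],"yaw":0},{"dp":[9,-20.8,0],"yaw":0},{"dp":[10.8,-25,0],"yaw":0},{"dp":[12.6,-29.2,0],"yaw":0},{"dp":[14.4,-33.4,0],"yaw":0},{"dp":[16.5,-37.15,0],"yaw":0},{"dp":[16.5,-37.15,1],"yaw":0}]'

```text
t: 17.7
tcp_pos: [0.6489, 0.0706, 0.1723]
tool_rot: [-0.001, 1.0, 0.003, 0.003]
ft_force: [0.6, -1.1, 0.1]
grip_width: 0.548
grasp_force: 31.5
```

Call:
drive_tool --series '[{"dp":[0,0,3],"yaw":0},{"dp":[0,0,6.5],"yaw":0},{"dp":[0,0,9.5],"yaw":0},{"dp":[0,0,12],"yaw":0},{"dp":[0,0,13.5],"yaw":0},{"dp":[0,0,14.5],"yaw":0},{"dp":[0,0,15],"yaw":0},{"dp":[0,0,15],"yaw":0},{"dp":[0,0,15],"yaw":0}]'

```text
t: 18.6
tcp_pos: [0.6468, 0.0655, 0.0212]
tool_rot: [0.0, 1.0, -0.0, 0.001]
ft_force: [-0.0, 1.3, -0.9]
grip_width: 0.545
grasp_force: 31.5
```

Run:
```python
from h import *
st(); pot(); st()
```

```text
t 18.60 tcp [0.6468 0.0655 0.0212] head -0.01 tilt [0.     0.0012] F [-0.   1.3 -0.9] grip 0.545 31.5 j [-0.01  0.51  1.67 -0.    0.97  1.56]
pot scene [0.5839 0.0292 0.1388] 584
pot top [0.5825 0.0297 0.1389] 509
t 18.70 tcp [0.6469 0.0656 0.0214] head -0.01 tilt [0.     0.0014] F [-0.5  0.9 -1. ] grip 0.549 31.5 j [-0.01  0.51  1.67  0.    0.97  1.56]
```

Call:
drive_tool --series '[{"dp":[0,0,0.2],"yaw":0},{"dp":[0,0,0.3],"yaw":0},{"dp":[0,0,0.4],"yaw":0},{"dp":[0,0,0.45],"yaw":0},{"dp":[0,0,0.45],"yaw":0}]'

```text
t: 19.2
tcp_pos: [0.6456, 0.0656, 0.0155]
tool_rot: [-0.0, 1.0, -0.0, -0.0]
ft_force: [-0.9, 0.0, 1.0]
grip_width: 0.551
grasp_force: 31.6
```

Call:
drive_tool --series '[{"dp":[0,0,0],"yaw":0},{"dp":[0,0,0],"yaw":0},{"dp":[0,0,0],"yaw":0},{"dp":[0,0,0],"yaw":0}]' --gripper -0.41

```text
t: 19.6
tcp_pos: [0.6456, 0.0656, 0.0152]
tool_rot: [-0.0, 1.0, -0.0, 0.0]
ft_force: [0.2, -0.6, 0.5]
grip_width: 0.707
grasp_force: 0.0
```

Call:
drive_tool --series '[{"dp":[0,0,-1],"yaw":0},{"dp":[0,0,-4],"yaw":0},{"dp":[0,0,-8],"yaw":0},{"dp":[0,0,-12],"yaw":0},{"dp":[0,0,-15.8],"yaw":0},{"dp":[-1,2,-16.5],"yaw":0}]'

```text
t: 20.2
tcp_pos: [0.6406, 0.0471, 0.1887]
tool_rot: [-0.0, 1.0, 0.001, 0.007]
ft_force: [0.8, -0.2, 0.4]
grip_width: 0.708
grasp_force: 0.0
```

Call:
drive_tool --series '[{"dp":[-2.6,3.6,0],"yaw":0},{"dp":[-5.2,7.2,0],"yaw":0},{"dp":[-7.8,10.8,0],"yaw":0},{"dp":[-10.4,14.4,0],"yaw":0},{"dp":[-13,18,0],"yaw":0},{"dp":[-15.6,21.6,0],"yaw":0},{"dp":[-18.2,25.2,0],"yaw":0},{"dp":[-20.75,28.3,0],"yaw":0},{"dp":[-20.75,28.3,3],"yaw":0},{"dp":[-20.75,28.3,6],"yaw":0}]' --gripper -1

```text
t: 21.2
tcp_pos: [0.4286, -0.2398, 0.1221]
tool_rot: [0.002, 1.0, -0.002, 0.002]
ft_force: [-0.1, -0.6, -0.7]
grip_width: 0.997
grasp_force: 0.0
```

Run:
```python
from h import *
apples(G0[3:]); 
print('pot'); apples([(.583,.0865),(.584,-.0275),(.646,.0655)],.035,(.015,.075)); st()
```

```text
(0.428, -0.238) 0 0
(0.41, -0.374) 0 ([0.41, -0.369, 0.044, 0.049, 0.045, 0.038], 161)
pot
(0.583, 0.0865) ([0.58, 0.088, 0.041, 0.048, 0.045, 0.027], 268) ([0.583, 0.088, 0.04, 0.045, 0.05, 0.043], 235)
(0.584, -0.0275) ([0.581, -0.026, 0.042, 0.045, 0.047, 0.031], 270) ([0.583, -0.023, 0.037, 0.045, 0.044, 0.042], 229)
(0.646, 0.0655) ([0.642, 0.067, 0.036, 0.045, 0.048, 0.042], 269) ([0.645, 0.067, 0.045, 0.043, 0.044, 0.03], 169)
t 21.40 tcp [ 0.4279 -0.2372  0.1207] head -0.01 tilt [-0.0002 -0.0003] F [0.2 0.  0.4] grip 0.999 0.0 j [-0.65  0.06  2.02  0.    1.07  0.92]
```

Apple 3 is no longer where it was, so it was either knocked aside or hidden. I'm moving up and looking.

Call:
drive_tool --series '[{"dp":[0,0,-4],"yaw":0},{"dp":[3,-4,-8],"yaw":0},{"dp":[6,-8,-8],"yaw":0},{"dp":[9,-12,-8],"yaw":0},{"dp":[12,-16,-8],"yaw":0},{"dp":[12,-16,-8],"yaw":0}]'

```text
t: 22.0
tcp_pos: [0.552, -0.0735, 0.2039]
tool_rot: [-0.0, 1.0, 0.003, 0.003]
ft_force: [0.2, -1.4, 0.4]
grip_width: 1.0
grasp_force: 0.0
```

Run:
```python
from h import *
I,D=robot.camera('top'); cv2.imwrite('pics/t4.png',cv2.resize(I[170:330,380:540],None,fx=3,fy=3))
C=cloud('top',D); m=((C[...,2]>.02)&(C[...,2]<.07)&(C[...,0]>.3)&(C[...,0]<.66)&(C[...,1]<-.13)&(C[...,1]>-.48)).astype(np.uint8)
n,l,s,c=cv2.connectedComponentsWithStats(m)
for i in range(1,n):
    if s[i,4]>60: P=C[l==i]; print(c[i],s[i],((P.min(0)+P.max(0))/2).round(3),np.ptp(P,0).round(3))
st()
```

```text
[490.28571429 257.07641196] [481 248  20  19 301] [ 0.409 -0.374  0.043] [0.046 0.047 0.033]
t 22.05 tcp [ 0.5516 -0.0739  0.2033] head 0.3 tilt [-0.      0.0028] F [0.4 0.3 0.3] grip 0.998 0.0 j [-0.26  0.09  1.81  0.    1.23  1.3 ]
```

View pics/t4.png

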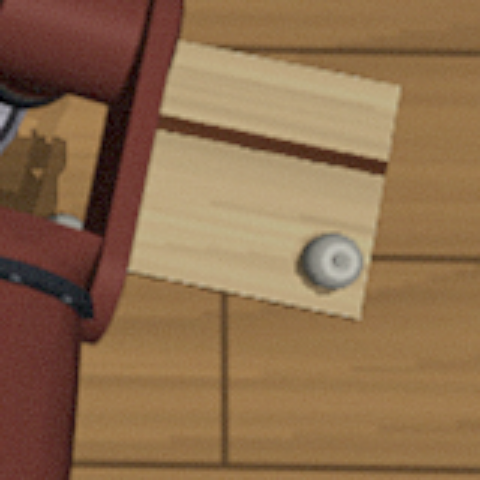

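Apple 3 has rolled off the board. A sliver of it shows at about pixel (403,243), beside the arm. I'll clear the view by going over apple 4, at (0.410, -0.374).

Call:
drive_tool --series '[{"dp":[-1.8,3.7,0],"yaw":0},{"dp":[-3.6,7.4,0],"yaw":0},{"dp":[-5.4,11.1,0],"yaw":0},{"dp":[-7.2,14.8,0],"yaw":0},{"dp":[-9,18.5,0],"yaw":0},{"dp":[-10.8,22.2,0],"yaw":0},{"dp":[-12.6,25.9,0],"yaw":0},{"dp":[-13.85,29.65,2],"yaw":0},{"dp":[-13.85,29.65,6],"yaw":0},{"dp":[-13.85,29.65,8],"yaw":0}]'

```text
t: 23.05
tcp_pos: [0.4071, -0.3753, 0.1192]
tool_rot: [-0.0, 1.0, -0.002, -0.001]
ft_force: [-1.4, 0.9, -1.3]
grip_width: 0.998
grasp_force: 0.0
```

Run:
```python
from h import *
for k in('top','scene'):
    I,D=robot.camera(k); C=cloud(k,D); m=((C[...,2]>.012)&(C[...,2]<.06)&(C[...,0]>.28)&(C[...,0]<.5)&(C[...,1]<-.08)&(C[...,1]>-.48)).astype(np.uint8)
    n,l,s,c=cv2.connectedComponentsWithStats(m)
    for i in range(1,n):
        if s[i,4]>60: P=C[l==i]; print(k,c[i].round(),s[i],((P.min(0)+P.max(0))/2).round(3),np.ptp(P,0).round(3),P[:,2].max())
    if k=='top': cv2.imwrite('pics/t5.png',cv2.resize(I[190:310,370:530],None,fx=3,fy=3))
st()
```

```text
top [400. 251.] [391 242  19  18 276] [ 0.421 -0.143  0.03 ] [0.045 0.047 0.033] 0.04676183067446233
top [489. 251.] [480 246  19   8  76] [ 0.428 -0.377  0.035] [0.019 0.05  0.046] 0.05780796669350551
scene [275. 119.] [248 107  47  31 423] [ 0.432 -0.364  0.035] [0.136 0.13  0.047] 0.05866519811532559
scene [293. 143.] [277 132  32  23 201] [ 0.443 -0.25   0.016] [0.11  0.098 0.009] 0.020869757345238982
scene [315. 154.] [308 149  15  12 135] [ 0.424 -0.142  0.032] [0.043 0.044 0.038] 0.05104848289200233
t 23.15 tcp [ 0.4064 -0.3728  0.1176] head -0.11 tilt [-0.0024 -0.0025] F [-0.8  0.3 -0.2] grip 1.001 0.0 j [-0.87  0.19  1.87 -0.    1.08  0.7 ]
```

View pics/t5.png

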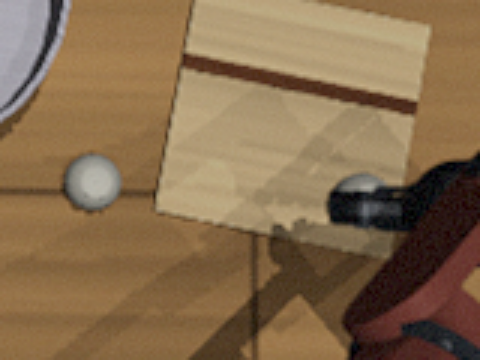

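Apple 3 now lies on the bench at about (0.4225, -0.1425), near crop position (93,180), tipped over with its base visible. Apple 4 is under the gripper, so I'm taking that now.

Call:
drive_tool --series '[{"dp":[0,0,3],"yaw":0},{"dp":[0,0,6],"yaw":0},{"dp":[0,0,8.5],"yaw":0},{"dp":[0,0,10.1],"yaw":0},{"dp":[0,0,10.1],"yaw":0}]'

```text
t: 23.65
tcp_pos: [0.4087, -0.3732, 0.0185]
tool_rot: [-0.001, 1.0, 0.0, -0.001]
ft_force: [0.1, 0.4, -0.9]
grip_width: 1.002
grasp_force: 0.0
```

Call:
drive_tool --series '[{"dp":[0,0,0],"yaw":0},{"dp":[0,0,0],"yaw":0},{"dp":[0,0,0],"yaw":0},{"dp":[0,0,0],"yaw":0},{"dp":[0,0,0],"yaw":0},{"dp":[0,0,0],"yaw":0},{"dp":[0,0,0],"yaw":0}]' --gripper 1

```text
t: 24.35
tcp_pos: [0.4108, -0.3753, 0.0216]
tool_rot: [0.001, 1.0, -0.0, 0.001]
ft_force: [-1.4, 0.1, 6.3]
grip_width: 0.55
grasp_force: 30.8
```

Call:
drive_tool --series '[{"dp":[0,0,-2],"yaw":0},{"dp":[0,0,-5],"yaw":0},{"dp":[0,0,-9],"yaw":0},{"dp":[0,0,-13],"yaw":0},{"dp":[1,-2,-16.2],"yaw":0}]'

```text
t: 24.85
tcp_pos: [0.4197, -0.3561, 0.1846]
tool_rot: [0.002, 1.0, -0.001, 0.001]
ft_force: [0.8, -0.7, -0.8]
grip_width: 0.548
grasp_force: 31.5
```

Call:
drive_tool --series '[{"dp":[2.5,-3.8,0],"yaw":0},{"dp":[5,-7.6,0],"yaw":0},{"dp":[7.5,-11.4,0],"yaw":0},{"dp":[10,-15.2,0],"yaw":0},{"dp":[12.5,-19.1,0],"yaw":0},{"dp":[15,-23,0],"yaw":0},{"dp":[17.5,-26.9,0],"yaw":0},{"dp":[20,-30.8,0],"yaw":0},{"dp":[22.6,-34.75,0],"yaw":0},{"dp":[22.6,-34.75,1],"yaw":0}]'

```text
t: 25.85
tcp_pos: [0.6495, -0.0012, 0.1736]
tool_rot: [-0.001, 1.0, 0.003, 0.003]
ft_force: [0.9, -0.4, -0.7]
grip_width: 0.551
grasp_force: 31.5
```

Call:
drive_tool --series '[{"dp":[0,0,3],"yaw":0},{"dp":[0,0,6.5],"yaw":0},{"dp":[0,0,9.5],"yaw":0},{"dp":[0,0,12],"yaw":0},{"dp":[0,0,13.5],"yaw":0},{"dp":[0,0,14.5],"yaw":0},{"dp":[0,0,15],"yaw":0},{"dp":[0,0,15],"yaw":0},{"dp":[0,0,15],"yaw":0}]'

```text
t: 26.75
tcp_pos: [0.6468, -0.0066, 0.0227]
tool_rot: [0.0, 1.0, -0.0, 0.001]
ft_force: [0.5, 0.1, -0.0]
grip_width: 0.546
grasp_force: 31.5
```

Run:
```python
from h import *
st(); pot(); apples([(.4225,-.1425)],.035,(.012,.075)); st()
```

```text
t 26.75 tcp [ 0.6468 -0.0066  0.0227] head -0.01 tilt [0.0002 0.0012] F [ 0.5  0.1 -0. ] grip 0.546 31.5 j [-0.12  0.5   1.67 -0.    0.97  1.45]
pot scene [0.584  0.0292 0.1387] 628
pot top [0.5825 0.0296 0.1388] 518
(0.4225, -0.1425) ([0.421, -0.143, 0.031, 0.045, 0.046, 0.035], 277) ([0.426, -0.142, 0.032, 0.045, 0.043, 0.035], 136)
t 26.95 tcp [ 0.6465 -0.0065  0.0225] head -0.0 tilt [0.0001 0.001 ] F [ 0.  -0.5 -0.1] grip 0.547 31.5 j [-0.12  0.5   1.67 -0.    0.97  1.45]
```

Call:
drive_tool --series '[{"dp":[0,0,0.2],"yaw":0},{"dp":[0,0,0.3],"yaw":0},{"dp":[0,0,0.4],"yaw":0},{"dp":[0,0,0.5],"yaw":0},{"dp":[0,0,0.55],"yaw":0},{"dp":[0,0,0.55],"yaw":0}]'

```text
t: 27.55
tcp_pos: [0.6456, -0.0064, 0.0167]
tool_rot: [-0.0, 1.0, -0.0, -0.0]
ft_force: [-2.5, 0.0, 4.0]
grip_width: 0.554
grasp_force: 31.9
```

Call:
drive_tool --series '[{"dp":[0,0,0],"yaw":0},{"dp":[0,0,0],"yaw":0},{"dp":[0,0,0],"yaw":0},{"dp":[0,0,0],"yaw":0}]' --gripper -0.41

```text
t: 27.95
tcp_pos: [0.6455, -0.0064, 0.0156]
tool_rot: [-0.0, 1.0, -0.0, -0.0]
ft_force: [0.9, -0.3, -0.3]
grip_width: 0.706
grasp_force: 0.0
```

Call:
drive_tool --series '[{"dp":[0,0,-1],"yaw":0},{"dp":[0,0,-4],"yaw":0},{"dp":[0,0,-8],"yaw":0},{"dp":[0,0,-12],"yaw":0},{"dp":[0,0,-15.8],"yaw":0},{"dp":[-1,1,-16.4],"yaw":0}]'

```text
t: 28.55
tcp_pos: [0.6407, -0.0163, 0.1881]
tool_rot: [0.001, 1.0, 0.001, 0.007]
ft_force: [0.7, -1.0, 0.6]
grip_width: 0.705
grasp_force: 0.0
```

Call:
drive_tool --series '[{"dp":[-3.5,2,0],"yaw":0},{"dp":[-7,4,0],"yaw":0},{"dp":[-10.5,6,0],"yaw":0},{"dp":[-14,8.3,0],"yaw":0},{"dp":[-17.5,10.5,0],"yaw":0},{"dp":[-21.35,12.6,0],"yaw":0},{"dp":[-21.35,12.6,3],"yaw":0},{"dp":[-21.35,12.6,5.5],"yaw":0},{"dp":[-21.35,12.6,6],"yaw":0}]' --gripper -1

```text
t: 29.45
tcp_pos: [0.4187, -0.1414, 0.1169]
tool_rot: [-0.001, 1.0, -0.001, -0.003]
ft_force: [-0.6, 1.4, -0.0]
grip_width: 0.998
grasp_force: 0.0
```

Run:
```python
from h import *
apples([(.4225,-.1425)],.035,(.012,.065)); 
print('pot'); apples([(.583,.0865),(.584,-.0275),(.646,.0655),(.646,-.0065)],.035,(.015,.075)); st()
```

```text
(0.4225, -0.1425) 6 ([0.423, -0.142, 0.031, 0.046, 0.045, 0.036], 135)
pot
(0.583, 0.0865) ([0.581, 0.088, 0.04, 0.049, 0.045, 0.029], 267) ([0.582, 0.089, 0.036, 0.046, 0.045, 0.04], 236)
(0.584, -0.0275) ([0.581, -0.026, 0.042, 0.045, 0.047, 0.035], 271) ([0.584, -0.024, 0.038, 0.046, 0.045, 0.045], 231)
(0.646, 0.0655) ([0.642, 0.067, 0.04, 0.046, 0.048, 0.031], 270) ([0.645, 0.067, 0.045, 0.045, 0.044, 0.026], 168)
(0.646, -0.0065) ([0.643, -0.005, 0.041, 0.049, 0.045, 0.032], 269) ([0.645, -0.004, 0.037, 0.046, 0.051, 0.043], 239)
t 29.65 tcp [ 0.4228 -0.1426  0.1207] head 0.01 tilt [0.0003 0.0006] F [ 0.8 -0.8 -0.5] grip 0.999 0.0 j [-0.48 -0.04  2.12  0.    1.06  1.09]
```

Call:
drive_tool --series '[{"dp":[0,0,3],"yaw":0},{"dp":[0,0,6],"yaw":0},{"dp":[0,0,8.5],"yaw":0},{"dp":[0,0,10.2],"yaw":0},{"dp":[0,0,10.9],"yaw":0},{"dp":[0,0,10.9],"yaw":0}]'

```text
t: 30.25
tcp_pos: [0.4225, -0.1424, 0.0109]
tool_rot: [-0.0, 1.0, 0.0, -0.0]
ft_force: [-0.4, -0.3, 0.1]
grip_width: 1.005
grasp_force: 0.0
```

Call:
drive_tool --series '[{"dp":[0,0,0],"yaw":0},{"dp":[0,0,0],"yaw":0},{"dp":[0,0,0],"yaw":0},{"dp":[0,0,0],"yaw":0},{"dp":[0,0,0],"yaw":0},{"dp":[0,0,0],"yaw":0},{"dp":[0,0,0],"yaw":0}]' --gripper 1

```text
t: 30.95
tcp_pos: [0.4233, -0.143, 0.0125]
tool_rot: [0.001, 1.0, -0.0, 0.001]
ft_force: [-1.3, 0.4, 5.3]
grip_width: 0.55
grasp_force: 30.2
```

Call:
drive_tool --series '[{"dp":[0,0,-2],"yaw":0},{"dp":[0,0,-5],"yaw":0},{"dp":[0,0,-9],"yaw":0},{"dp":[0,0,-13],"yaw":0},{"dp":[0,0,-17],"yaw":0},{"dp":[0,0,-17],"yaw":0}]'

```text
t: 31.55
tcp_pos: [0.4266, -0.1447, 0.1882]
tool_rot: [0.003, 1.0, -0.0, 0.007]
ft_force: [0.3, 0.1, 0.1]
grip_width: 0.549
grasp_force: 31.6
```

Run:
```python
from h import *
st(); C=cloud('scene',robot.camera('scene')[1]); P=near(C,.4225,-.1425,.04,.1,.30); print(len(P)); print(np.histogram(P[:,2],np.arange(.14,.27,.01)))
print(np.sort(P[:,2])[:20].round(3)); I=robot.camera('scene')[0]; cv2.imwrite('pics/s6.png',cv2.resize(I[60:180,240:400],None,fx=4,fy=4))
```

```text
t 31.55 tcp [ 0.4266 -0.1447  0.1882] head -0.0 tilt [0.0034 0.0066] F [0.3 0.1 0.1] grip 0.549 31.6 j [-0.48 -0.13  2.06  0.    1.2   1.09]
514
(array([ 0,  0,  0,  0, 14, 29, 63, 94, 56, 31, 25, 35]), array([0.14, 0.15, 0.16, 0.17, 0.18, 0.19, 0.2 , 0.21, 0.22, 0.23, 0.24,
       0.25, 0.26]))
[0.181 0.184 0.184 0.184 0.185 0.186 0.186 0.186 0.187 0.188 0.189 0.19
 0.19  0.19  0.19  0.191 0.191 0.191 0.192 0.192]
```

View pics/s6.png

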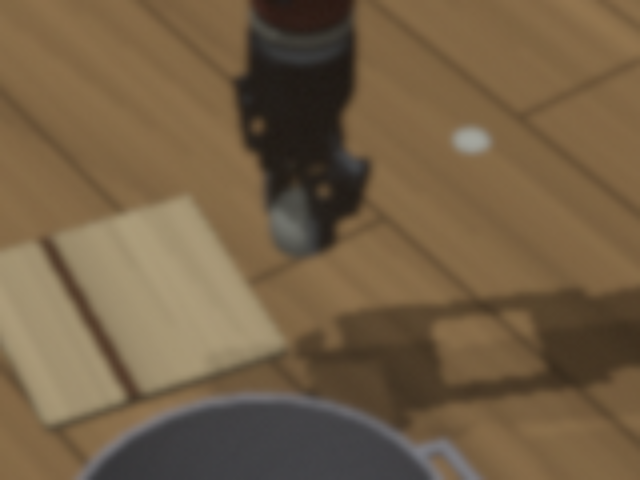

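The apple is held, near crop position (298,225), and the board is now empty. I'm carrying it to the fifth slot.

Call:
drive_tool --series '[{"dp":[2,-3,0],"yaw":0},{"dp":[5,-7,0],"yaw":0},{"dp":[8,-11,0],"yaw":0},{"dp":[9.95,-13.6,0],"yaw":0},{"dp":[9.95,-13.6,0.5],"yaw":0}]'

```text
t: 32.15
tcp_pos: [0.5226, -0.0033, 0.1743]
tool_rot: [-0.001, 1.0, 0.002, -0.001]
ft_force: [0.4, -0.6, -0.1]
grip_width: 0.549
grasp_force: 31.6
```

Call:
drive_tool --series '[{"dp":[0,0,3],"yaw":0},{"dp":[0,0,6.5],"yaw":0},{"dp":[0,0,9.5],"yaw":0},{"dp":[0,0,12],"yaw":0},{"dp":[0,0,13.5],"yaw":0},{"dp":[0,0,14.5],"yaw":0},{"dp":[0,0,15],"yaw":0},{"dp":[0,0,15.2],"yaw":0},{"dp":[0,0,15.2],"yaw":0}]'

```text
t: 33.05
tcp_pos: [0.5224, -0.0066, 0.0245]
tool_rot: [0.0, 1.0, -0.0, 0.001]
ft_force: [0.6, 0.3, -0.6]
grip_width: 0.553
grasp_force: 31.6
```

Call:
drive_tool --series '[{"dp":[0,0,0.1],"yaw":0},{"dp":[0,0,0.2],"yaw":0},{"dp":[0,0,0.3],"yaw":0},{"dp":[0,0,0.4],"yaw":0},{"dp":[0,0,0.5],"yaw":0},{"dp":[0,0,0.5],"yaw":0}]'

```text
t: 33.65
tcp_pos: [0.5214, -0.0064, 0.0186]
tool_rot: [-0.0, 1.0, -0.0, -0.0]
ft_force: [-0.5, 0.6, -0.7]
grip_width: 0.551
grasp_force: 31.6
```

Call:
drive_tool --series '[{"dp":[0,0,0.1],"yaw":0},{"dp":[0,0,0.1],"yaw":0},{"dp":[0,0,0.1],"yaw":0}]'

```text
t: 33.95
tcp_pos: [0.5215, -0.0064, 0.0177]
tool_rot: [-0.0, 1.0, -0.0, -0.0]
ft_force: [-0.6, 0.3, -1.5]
grip_width: 0.55
grasp_force: 31.6
```

Run:
```python
from h import *
st(); pot()
```

```text
t 33.95 tcp [ 0.5215 -0.0064  0.0177] head -0.01 tilt [-0.     -0.0001] F [-0.6  0.3 -1.5] grip 0.55 31.6 j [-0.15  0.29  1.98 -0.    0.87  1.42]
pot scene [0.584  0.0295 0.1387] 654
pot top [0.5825 0.0298 0.1388] 708
```

No contact yet, so I'm lowering in small steps.

Call:
drive_tool --series '[{"dp":[0,0,0.1],"yaw":0},{"dp":[0,0,0.1],"yaw":0},{"dp":[0,0,0.1],"yaw":0}]'

```text
t: 34.35
tcp_pos: [0.5218, -0.0065, 0.0175]
tool_rot: [0.0, 1.0, -0.0, -0.0]
ft_force: [-2.3, 0.3, 4.9]
grip_width: 0.552
grasp_force: 32.1
```

Call:
drive_tool --series '[{"dp":[0,0,0.1],"yaw":0},{"dp":[0,0,0.1],"yaw":0},{"dp":[0,0,0.1],"yaw":0}]'

```text
t: 34.65
tcp_pos: [0.5218, -0.0064, 0.0175]
tool_rot: [0.0, 1.0, 0.0, -0.0]
ft_force: [-4.3, 0.4, 12.1]
grip_width: 0.55
grasp_force: 32.6
```

Call:
drive_tool --series '[{"dp":[0,0,0.05],"yaw":0},{"dp":[0,0,0.1],"yaw":0},{"dp":[0,0,0.1],"yaw":0}]'

```text
t: 34.95
tcp_pos: [0.5219, -0.0064, 0.0174]
tool_rot: [0.0, 1.0, 0.0, -0.001]
ft_force: [-7.6, 1.3, 18.8]
grip_width: 0.552
grasp_force: 33.0
```

Call:
drive_tool --series '[{"dp":[0,0,-0.1],"yaw":0},{"dp":[0,0,-0.2],"yaw":0},{"dp":[0,0,-0.25],"yaw":0},{"dp":[0,0,-0.25],"yaw":0}]'

```text
t: 35.35
tcp_pos: [0.5218, -0.0064, 0.0175]
tool_rot: [0.0, 1.0, -0.0, 0.0]
ft_force: [-0.8, 0.1, 3.7]
grip_width: 0.551
grasp_force: 31.9
```

Call:
drive_tool --series '[{"dp":[0,0,0],"yaw":0},{"dp":[0,0,0],"yaw":0},{"dp":[0,0,0],"yaw":0},{"dp":[0,0,0],"yaw":0}]' --gripper -0.41

```text
t: 35.75
tcp_pos: [0.5215, -0.0064, 0.017]
tool_rot: [-0.0, 1.0, -0.0, -0.0]
ft_force: [-0.2, -0.4, 0.3]
grip_width: 0.704
grasp_force: 0.0
```

Call:
drive_tool --series '[{"dp":[0,0,-1],"yaw":0},{"dp":[0,0,-4],"yaw":0},{"dp":[0,0,-8],"yaw":0},{"dp":[0,0,-12],"yaw":0},{"dp":[0,0,-16],"yaw":0},{"dp":[0,-2,-18.3],"yaw":0}]'

```text
t: 36.35
tcp_pos: [0.5238, 0.0121, 0.2054]
tool_rot: [0.001, 1.0, -0.001, 0.004]
ft_force: [0.3, -0.0, 0.2]
grip_width: 0.707
grasp_force: 0.0
```

Run:
```python
from h import *
st(); pot(); apples([(.583,.0865),(.584,-.0275),(.646,.0655),(.646,-.0065),(.522,-.0065)],.035,(.015,.075))
print('lids'); apples([(.536,.4635),(.610,.3025),(.440,.2975)],.03,(.078,.12)); st()
```

```text
t 36.35 tcp [0.5238 0.0121 0.2054] head -0.14 tilt [0.0009 0.0036] F [ 0.3 -0.   0.2] grip 0.707 0.0 j [-0.11  0.02  1.88 -0.    1.23  1.46]
pot scene [0.584  0.0295 0.1387] 715
pot top [0.5825 0.0297 0.1389] 729
(0.583, 0.0865) ([0.58, 0.101, 0.043, 0.042, 0.019, 0.026], 97) ([0.583, 0.088, 0.04, 0.045, 0.049, 0.037], 234)
(0.584, -0.0275) 0 ([0.583, -0.025, 0.038, 0.047, 0.049, 0.042], 230)
(0.646, 0.0655) ([0.644, 0.067, 0.043, 0.041, 0.047, 0.031], 181) ([0.645, 0.067, 0.043, 0.044, 0.043, 0.023], 169)
(0.646, -0.0065) ([0.646, -0.005, 0.041, 0.041, 0.045, 0.026], 227) ([0.645, -0.005, 0.037, 0.047, 0.05, 0.044], 238)
(0.522, -0.0065) ([0.501, -0.008, 0.032, 0.011, 0.031, 0.027], 30) ([0.522, -0.003, 0.034, 0.046, 0.045, 0.038], 221)
lids
(0.536, 0.4635) ([0.535, 0.464, 0.089, 0.03, 0.033, 0.019], 142) ([0.536, 0.463, 0.09, 0.034, 0.033, 0.022], 165)
(0.61, 0.3025) ([0.61, 0.303, 0.091, 0.031, 0.032, 0.025], 133) ([0.611, 0.302, 0.089, 0.032, 0.033, 0.021], 148)
(0.44, 0.2975) ([0.439, 0.297, 0.089, 0.028, 0.031, 0.018], 137) ([0.442, 0.298, 0.089, 0.032, 0.033, 0.022], 129)
t 36.65 tcp [0.5203 0.0134 0.1987] head -0.01 tilt [ 0.     -0.0016] F [-0.4  0.8  0.2] grip 0.706 0.0 j [-0.11  0.03  1.89 -0.    1.23  1.46]
```

All five apples are in the pot and spaced apart, and the lids are unmoved. Next is the first lid, at (0.440, 0.2975).

Call:
drive_tool --series '[{"dp":[-1.2,-4.3,0],"yaw":0},{"dp":[-2.4,-8.6,0],"yaw":0},{"dp":[-3.6,-12.9,0],"yaw":0},{"dp":[-4.8,-17.2,0],"yaw":0},{"dp":[-6,-21.5,0],"yaw":0},{"dp":[-7.2,-25.8,1],"yaw":0},{"dp":[-8.2,-28.4,4],"yaw":0},{"dp":[-8.2,-28.4,7],"yaw":0},{"dp":[-8.2,-28.4,7],"yaw":0}]' --gripper -0.6

```text
t: 37.55
tcp_pos: [0.4341, 0.2954, 0.1235]
tool_rot: [0.003, 1.0, 0.001, -0.006]
ft_force: [-0.6, -0.4, -0.8]
grip_width: 0.799
grasp_force: 0.0
```

Call:
drive_tool --series '[{"dp":[0,0,2],"yaw":0},{"dp":[0,0,4],"yaw":0},{"dp":[0,0,5.4],"yaw":0},{"dp":[0,0,5.9],"yaw":0},{"dp":[0,0,5.9],"yaw":0}]'

```text
t: 38.05
tcp_pos: [0.4393, 0.2968, 0.0707]
tool_rot: [0.0, 1.0, -0.001, -0.001]
ft_force: [0.6, 0.7, 0.5]
grip_width: 0.804
grasp_force: 0.0
```

Call:
drive_tool --series '[{"dp":[0,0,0],"yaw":0},{"dp":[0,0,0],"yaw":0},{"dp":[0,0,0],"yaw":0},{"dp":[0,0,0],"yaw":0},{"dp":[0,0,0],"yaw":0},{"dp":[0,0,0],"yaw":0},{"dp":[0,0,0],"yaw":0},{"dp":[0,0,0],"yaw":0}]' --gripper 1 --squeeze 40

```text
t: 38.85
tcp_pos: [0.4407, 0.2982, 0.0727]
tool_rot: [-0.001, 1.0, -0.0, 0.001]
ft_force: [-0.5, -0.1, 5.3]
grip_width: 0.356
grasp_force: 40.2
```

```bash
python3 -c "
from h import *
st()"
```

```text
t 38.85 tcp [0.4407 0.2982 0.0727] head -0.0 tilt [-0.0005  0.0012] F [-0.5 -0.1  5.3] grip 0.356 40.2 j [ 0.46  0.22  1.94 -0.    0.98  2.03]
```

Call:
drive_tool --series '[{"dp":[0,0,-1],"yaw":0},{"dp":[0,0,-3],"yaw":0},{"dp":[0,0,-6],"yaw":0},{"dp":[-2,2,-9],"yaw":0},{"dp":[-5,5,-12],"yaw":0},{"dp":[-8,8,-12],"yaw":0},{"dp":[-10,10,-12],"yaw":0},{"dp":[-10,10,-12],"yaw":0},{"dp":[-10,10,-12],"yaw":0}]'

```text
t: 39.75
tcp_pos: [0.3392, 0.1975, 0.1913]
tool_rot: [-0.0, 1.0, -0.0, 0.0]
ft_force: [-0.4, -0.6, -1.8]
grip_width: 0.357
grasp_force: 40.0
```

```bash
cat >> h.py <<'E'
def tub(g):
    """rim circle and contents near g"""
    for n in('top','scene'):
        C=cloud(n,robot.camera(n)[1]); P=near(C,*g,.085,.052,.068); r=np.hypot(P[:,0]-g[0],P[:,1]-g[1]); P=P[(r>.058)]
        for k in range(3):
            c=fitc(P); r=np.hypot(P[:,0]-c[0],P[:,1]-c[1]); P=P[abs(r-.068)<.006]
        print(n,'rim',np.round(fitc(P),4),len(P))
        Q=near(C,c[0],c[1],.055,.012,.08); print('  in: mid',((Q.min(0)+Q.max(0))/2).round(4),'ext',np.ptp(Q,0).round(3),'top',np.percentile(Q[:,2],98).round(3),len(Q)) if len(Q) else print('  none')
E
python3 - <<'E'
from h import *
st(); tub((.4405,.2975)); st()
a=robot.camera('top')[0][190:290,180:280]; b=robot.camera('scene')[0][200:300,360:460]
cv2.imwrite('pics/l1.png',cv2.resize(np.hstack([a,b]),None,fx=3,fy=3,interpolation=cv2.INTER_CUBIC))
E
```

```text
t 39.75 tcp [0.3392 0.1975 0.1913] head -0.05 tilt [-0.0003  0.0003] F [-0.4 -0.6 -1.8] grip 0.357 40.0 j [ 0.35 -0.27  2.17  0.    1.25  1.92]
top rim [0.4389 0.2975 0.0679] 305
  in: mid [0.424  0.2911 0.0324] ext [0.076 0.045 0.041] top 0.047 217
scene rim [0.4408 0.298  0.068 ] 406
  in: mid [0.4324 0.2871 0.0329] ext [0.063 0.054 0.042] top 0.05 198
t 39.85 tcp [0.3402 0.1981 0.1916] head -0.0 tilt [-0.0003  0.0003] F [ 0.4  0.3 -0.6] grip 0.363 40.0 j [ 0.35 -0.27  2.17  0.    1.25  1.92]
```

View pics/l1.png

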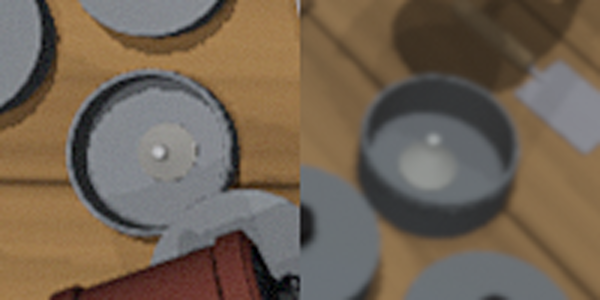

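Tub (0.440, 0.2975) holds a white object with a small tip, at crop positions (167,150) and (428,165). It is about 19 px across, so it could be the funnel. I'll check its width by height.

Run:
```python
from h import *
for n in('top','scene'):
    I,D=robot.camera(n); C=cloud(n,D)
    m=(np.hypot(C[...,0]-.440,C[...,1]-.2905)<.036)&(C[...,2]>.009)&(C[...,2]<.06)
    P=C[m]; B=I[m].mean(1)
    for a,b in((.009,.02),(.02,.03),(.03,.04),(.04,.056)):
        Q=P[(P[:,2]>a)&(P[:,2]<b)]; print(n,a,len(Q),(Q[:,:2].min(0).round(3),Q[:,:2].max(0).round(3)) if len(Q) else '')
```

```text
top 0.009 158 (array([0.415, 0.261]), array([0.47 , 0.322]))
top 0.02 76 (array([0.423, 0.273]), array([0.457, 0.307]))
top 0.03 13 (array([0.433, 0.282]), array([0.446, 0.297]))
top 0.04 18 (array([0.433, 0.285]), array([0.444, 0.295]))
scene 0.009 127 (array([0.409, 0.256]), array([0.474, 0.325]))
scene 0.02 77 (array([0.425, 0.275]), array([0.459, 0.311]))
scene 0.03 21 (array([0.438, 0.284]), array([0.448, 0.303]))
scene 0.04 19 (array([0.435, 0.286]), array([0.445, 0.297]))
```

The profile is a cone, about 50 mm wide at the base and 11 mm at the top, so this is the funnel. I'm putting the lid back and going on to the lid at (0.6105, 0.3025).

Call:
drive_tool --series '[{"dp":[3,-3,0],"yaw":0},{"dp":[6,-6,0],"yaw":0},{"dp":[9,-9,0],"yaw":0},{"dp":[10,-10,2],"yaw":0},{"dp":[10,-10,5],"yaw":0},{"dp":[10,-10,8],"yaw":0},{"dp":[10,-10,10],"yaw":0},{"dp":[10,-10,11],"yaw":0},{"dp":[10,-10,11.5],"yaw":0},{"dp":[10,-10,11.9],"yaw":0}]'

```text
t: 41.05
tcp_pos: [0.4403, 0.2981, 0.0726]
tool_rot: [-0.0, 1.0, 0.0, 0.0]
ft_force: [-1.1, -0.8, 21.5]
grip_width: 0.36
grasp_force: 43.1
```

Call:
drive_tool --series '[{"dp":[0,0,0],"yaw":0},{"dp":[0,0,0],"yaw":0}]'

```text
t: 41.25
tcp_pos: [0.4407, 0.2981, 0.0735]
tool_rot: [-0.001, 1.0, -0.0, 0.001]
ft_force: [0.1, -0.9, -1.3]
grip_width: 0.351
grasp_force: 40.3
```

Call:
drive_tool --series '[{"dp":[0,0,0],"yaw":0},{"dp":[0,0,0],"yaw":0},{"dp":[0,0,0],"yaw":0},{"dp":[0,0,0],"yaw":0},{"dp":[0,0,0],"yaw":0}]' --gripper -0.6

```text
t: 41.75
tcp_pos: [0.4397, 0.2976, 0.0724]
tool_rot: [-0.0, 1.0, -0.0, 0.0]
ft_force: [1.2, 0.5, -0.2]
grip_width: 0.803
grasp_force: 0.0
```

Call:
drive_tool --series '[{"dp":[0,0,-2],"yaw":0},{"dp":[0,0,-5],"yaw":0},{"dp":[1,0,-6.5],"yaw":0},{"dp":[5,0,-6.5],"yaw":0},{"dp":[9.5,0,-6.5],"yaw":0},{"dp":[14,0,-6.5],"yaw":0},{"dp":[17.05,-0.5,-6.5],"yaw":0},{"dp":[17.05,-0.5,-6.5],"yaw":0}]'

```text
t: 42.55
tcp_pos: [0.6142, 0.3023, 0.1373]
tool_rot: [-0.0, 1.0, -0.001, 0.002]
ft_force: [-0.7, -0.9, -0.8]
grip_width: 0.799
grasp_force: 0.0
```

```bash
cat >> h.py <<'E'
def lid(g):
    for n in('top','scene'):
        C=cloud(n,robot.camera(n)[1]); P=near(C,*g,.078,.05,.078); r=np.hypot(P[:,0]-g[0],P[:,1]-g[1]); P=P[r>.02]
        A=np.c_[P[:,:2]-g,np.ones(len(P))]; s=np.linalg.lstsq(A,P[:,2],rcond=None)[0]
        K=near(C,*g,.035,.08,.12)
        print('lid',n,'plane slope',s[:2].round(3),'z',s[2].round(4),'mid',((P.min(0)+P.max(0))/2)[:2].round(4),'knob',((K.min(0)+K.max(0))/2)[:2].round(4) if len(K) else '',len(P))
E
python3 - <<'E'
from h import *
st(); lid((.440,.2975)); st()
E
```

```text
t 42.55 tcp [0.6142 0.3023 0.1373] head -0.13 tilt [-0.0004  0.0016] F [-0.7 -0.9 -0.8] grip 0.799 0.0 j [ 0.36  0.42  1.53 -0.    1.18  1.93]
lid top plane slope [-0.003  0.018] z 0.0637 mid [0.4468 0.2535] knob  536
lid scene plane slope [-0.01  -0.008] z 0.0649 mid [0.4383 0.2991] knob [0.4406 0.2981] 1794
t 42.65 tcp [0.61   0.3023 0.1366] head -0.04 tilt [ 0.0002 -0.0008] F [-0.9 -1.2 -1.1] grip 0.798 0.0 j [0.36 0.42 1.54 0.   1.18 1.93]
```

Call:
drive_tool --series '[{"dp":[0,0,2],"yaw":0},{"dp":[0,0,4],"yaw":0},{"dp":[0,0,6],"yaw":0},{"dp":[0,0,6.6],"yaw":0},{"dp":[0,0,6.6],"yaw":0}]'

```text
t: 43.15
tcp_pos: [0.6078, 0.3023, 0.0698]
tool_rot: [0.001, 1.0, 0.0, -0.002]
ft_force: [0.7, 0.1, 0.1]
grip_width: 0.802
grasp_force: 0.0
```

Call:
drive_tool --series '[{"dp":[0,0,0],"yaw":0},{"dp":[0,0,0],"yaw":0},{"dp":[0,0,0],"yaw":0},{"dp":[0,0,0],"yaw":0},{"dp":[0,0,0],"yaw":0},{"dp":[0,0,0],"yaw":0},{"dp":[0,0,0],"yaw":0},{"dp":[0,0,0],"yaw":0}]' --gripper 1

```text
t: 43.95
tcp_pos: [0.6114, 0.3032, 0.0733]
tool_rot: [-0.001, 1.0, -0.0, 0.001]
ft_force: [-0.4, 0.0, 6.5]
grip_width: 0.359
grasp_force: 40.3
```

Call:
drive_tool --series '[{"dp":[0,0,-1],"yaw":0},{"dp":[0,0,-3],"yaw":0},{"dp":[0,0,-6],"yaw":0},{"dp":[-2,2,-9],"yaw":0},{"dp":[-5,5,-12],"yaw":0},{"dp":[-8,8,-12],"yaw":0},{"dp":[-10,10,-12],"yaw":0},{"dp":[-10,10,-12],"yaw":0},{"dp":[-10,10,-12],"yaw":0}]'

```text
t: 44.85
tcp_pos: [0.5097, 0.2023, 0.1912]
tool_rot: [-0.0, 1.0, -0.001, 0.0]
ft_force: [0.8, 0.0, -0.6]
grip_width: 0.358
grasp_force: 40.0
```

```bash
cat >> h.py <<'E'
def prof(g,r=.045):
    for n in('top','scene'):
        C=cloud(n,robot.camera(n)[1]); P=near(C,*g,r,.009,.075)
        for a,b in((.009,.015),(.015,.024),(.024,.03),(.03,.036),(.036,.042),(.042,.056)):
            Q=P[(P[:,2]>a)&(P[:,2]<b)]; print(n,a,len(Q),(((Q.min(0)+Q.max(0))/2)[:2].round(4),np.ptp(Q,0)[:2].round(3)) if len(Q) else '')
E
python3 - <<'E'
from h import *
st(); tub((.6105,.3025)); prof((.6105,.3025)); lid((.440,.2975)); st()
a=robot.camera('top')[0][120:220,180:280]; b=robot.camera('scene')[0][230:330,310:410]
cv2.imwrite('pics/l2.png',cv2.resize(np.hstack([a,b]),None,fx=3,fy=3,interpolation=cv2.INTER_CUBIC))
E
```

```text
t 44.85 tcp [0.5097 0.2023 0.1912] head -0.06 tilt [-0.0001  0.    ] F [ 0.8  0.  -0.6] grip 0.358 40.0 j [0.25 0.09 1.83 0.   1.22 1.82]
top rim [0.6095 0.3027 0.0678] 175
  in: mid [0.6202 0.2987 0.0324] ext [0.036 0.045 0.015] top 0.039 179
scene rim [0.6117 0.3034 0.0679] 447
  in: mid [0.6161 0.2984 0.0271] ext [0.045 0.046 0.03 ] top 0.04 268
top 0.009 8 (array([0.6321, 0.3046]), array([0.038, 0.075]))
top 0.015 0 
top 0.024 22 (array([0.6219, 0.3012]), array([0.027, 0.037]))
top 0.03 123 (array([0.6213, 0.2988]), array([0.032, 0.045]))
top 0.036 24 (array([0.6168, 0.2993]), array([0.029, 0.041]))
top 0.042 0 
scene 0.009 20 (array([0.6134, 0.3046]), array([0.067, 0.084]))
scene 0.015 24 (array([0.6225, 0.3058]), array([0.03, 0.03]))
scene 0.024 23 (array([0.6167, 0.3045]), array([0.043, 0.033]))
scene 0.03 144 (array([0.6151, 0.2986]), array([0.046, 0.046]))
scene 0.036 72 (array([0.6169, 0.2987]), array([0.042, 0.045]))
scene 0.042 1 (array([0.6208, 0.3203]), array([0., 0.]))
lid top plane slope [0.003 0.002] z 0.0629 mid [0.4296 0.2986] knob [0.4395 0.2963] 842
lid scene plane slope [-0.014 -0.01 ] z 0.0647 mid [0.4394 0.2977] knob [0.4411 0.2985] 1828
t 45.15 tcp [0.5107 0.2032 0.1912] head 0.02 tilt [-0.     -0.0001] F [-0.8 -0.1 -1.8] grip 0.355 40.0 j [0.25 0.1  1.83 0.   1.22 1.82]
```

View pics/l2.png

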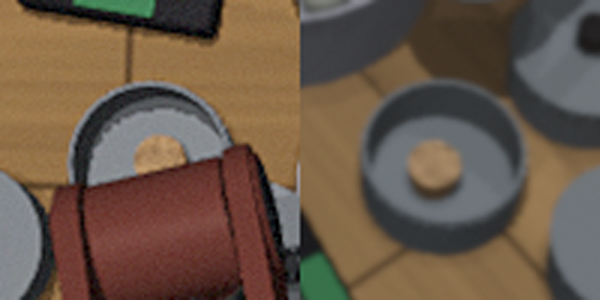

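The crops show the cork plug at (160,155) and (435,165), so the fig must be in the tub at (0.536, 0.4635). I'm putting this lid back and moving there.

Call:
drive_tool --series '[{"dp":[3,-3,0],"yaw":0},{"dp":[6,-6,0],"yaw":0},{"dp":[9,-9,0],"yaw":0},{"dp":[10,-10,2],"yaw":0},{"dp":[10,-10,5],"yaw":0},{"dp":[10,-10,8],"yaw":0},{"dp":[10,-10,10],"yaw":0},{"dp":[10,-10,11],"yaw":0},{"dp":[10,-10,11.5],"yaw":0},{"dp":[10,-10,11.8],"yaw":0}]'

```text
t: 46.25
tcp_pos: [0.6107, 0.3028, 0.0737]
tool_rot: [-0.0, 1.0, -0.0, 0.0]
ft_force: [0.3, -0.6, -1.4]
grip_width: 0.358
grasp_force: 40.1
```

Call:
drive_tool --series '[{"dp":[0,0,0],"yaw":0},{"dp":[0,0,0],"yaw":0}]'

```text
t: 46.45
tcp_pos: [0.6112, 0.303, 0.0749]
tool_rot: [-0.0, 1.0, -0.0, 0.001]
ft_force: [0.3, 0.3, -0.3]
grip_width: 0.362
grasp_force: 40.1
```

Call:
drive_tool --series '[{"dp":[0,0,0],"yaw":0},{"dp":[0,0,0],"yaw":0},{"dp":[0,0,0],"yaw":0},{"dp":[0,0,0],"yaw":0},{"dp":[0,0,0],"yaw":0}]' --gripper -0.6

```text
t: 46.95
tcp_pos: [0.6102, 0.3026, 0.0735]
tool_rot: [-0.0, 1.0, -0.0, 0.0]
ft_force: [1.3, -1.0, -0.5]
grip_width: 0.798
grasp_force: 0.0
```

Call:
drive_tool --series '[{"dp":[0,0,-2],"yaw":0},{"dp":[0,0,-5],"yaw":0},{"dp":[-1,-2,-6.5],"yaw":0},{"dp":[-3,-6,-6.5],"yaw":0},{"dp":[-5,-10.5,-6.5],"yaw":0},{"dp":[-7,-15,-6.5],"yaw":0},{"dp":[-7.45,-16.1,-6.5],"yaw":0},{"dp":[-7.45,-16.1,-6.5],"yaw":0}]'

```text
t: 47.75
tcp_pos: [0.5343, 0.4656, 0.1382]
tool_rot: [-0.0, 1.0, 0.002, 0.0]
ft_force: [-0.6, -0.3, 0.1]
grip_width: 0.8
grasp_force: 0.0
```

Run:
```python
from h import *
st(); lid((.6105,.3025)); lid((.536,.4635)); st()
```

```text
t 47.75 tcp [0.5343 0.4656 0.1382] head 0.21 tilt [-0.  0.] F [-0.6 -0.3  0.1] grip 0.8 0.0 j [0.62 0.47 1.47 0.   1.21 2.19]
lid top plane slope [0.001 0.003] z 0.0629 mid [0.6101 0.3046] knob [0.61  0.304] 2310
lid scene plane slope [-0.012 -0.007] z 0.0648 mid [0.6104 0.3034] knob [0.6114 0.3036] 2111
lid top plane slope [0.003 0.002] z 0.063 mid [0.5361 0.4518] knob [0.5311 0.4622] 1545
lid scene plane slope [-0.015 -0.007] z 0.0649 mid [0.5408 0.4635] knob [0.5369 0.4641] 2247
t 47.95 tcp [0.5366 0.4619 0.1381] head -0.11 tilt [ 0.0004 -0.    ] F [-0.   0.1 -1.2] grip 0.798 0.0 j [ 0.61  0.47  1.47 -0.    1.21  2.18]
```

Call:
drive_tool --series '[{"dp":[0,0,2],"yaw":0},{"dp":[0,0,4],"yaw":0},{"dp":[0,0,6],"yaw":0},{"dp":[0,0,6.7],"yaw":0},{"dp":[0,0,6.7],"yaw":0}]'

```text
t: 48.45
tcp_pos: [0.5354, 0.4615, 0.0695]
tool_rot: [0.001, 1.0, -0.001, -0.001]
ft_force: [-0.3, 0.7, -0.3]
grip_width: 0.798
grasp_force: 0.0
```

Call:
drive_tool --series '[{"dp":[0,0,0],"yaw":0},{"dp":[0,0,0],"yaw":0},{"dp":[0,0,0],"yaw":0},{"dp":[0,0,0],"yaw":0},{"dp":[0,0,0],"yaw":0},{"dp":[0,0,0],"yaw":0},{"dp":[0,0,0],"yaw":0},{"dp":[0,0,0],"yaw":0}]' --gripper 1

```text
t: 49.25
tcp_pos: [0.5369, 0.4644, 0.0733]
tool_rot: [-0.001, 1.0, 0.0, 0.001]
ft_force: [0.7, 0.1, 5.3]
grip_width: 0.36
grasp_force: 40.3
```

Call:
drive_tool --series '[{"dp":[0,0,-1],"yaw":0},{"dp":[0,0,-3],"yaw":0},{"dp":[0,0,-6],"yaw":0},{"dp":[0,1,-10],"yaw":0},{"dp":[0,4,-12.9],"yaw":0},{"dp":[0,8,-12.9],"yaw":0},{"dp":[0,12.5,-12.9],"yaw":0},{"dp":[0,17,-12.9],"yaw":0},{"dp":[0,21.5,-12.9],"yaw":0},{"dp":[0,25.5,-12.9],"yaw":0}]'

```text
t: 50.25
tcp_pos: [0.5343, 0.2065, 0.1997]
tool_rot: [0.0, 1.0, -0.0, -0.001]
ft_force: [0.9, -0.3, -0.5]
grip_width: 0.359
grasp_force: 39.9
```

Run:
```python
from h import *
st(); tub((.5365,.4635)); prof((.5365,.4635)); lid((.440,.2975));lid((.6105,.3025));st()
```

```text
t 50.25 tcp [0.5343 0.2065 0.1997] head -0.01 tilt [ 0.0003 -0.0009] F [ 0.9 -0.3 -0.5] grip 0.359 39.9 j [ 0.25  0.14  1.77 -0.    1.24  1.82]
top rim [0.5357 0.4634 0.0679] 366
  in: mid [0.5337 0.4743 0.0333] ext [0.051 0.063 0.039] top 0.05 204
scene rim [0.5379 0.464  0.0678] 495
  in: mid [0.5344 0.4603 0.0331] ext [0.048 0.075 0.042] top 0.052 232
top 0.009 17 (array([0.5347, 0.4649]), array([0.066, 0.078]))
top 0.015 16 (array([0.5261, 0.458 ]), array([0.035, 0.028]))
top 0.024 44 (array([0.5282, 0.4621]), array([0.04 , 0.038]))
top 0.03 57 (array([0.5265, 0.4633]), array([0.037, 0.034]))
top 0.036 47 (array([0.5275, 0.4652]), array([0.029, 0.027]))
top 0.042 38 (array([0.5269, 0.4623]), array([0.023, 0.019]))
scene 0.009 39 (array([0.5362, 0.4628]), array([0.083, 0.082]))
scene 0.015 24 (array([0.5339, 0.4654]), array([0.031, 0.038]))
scene 0.024 33 (array([0.5375, 0.4635]), array([0.024, 0.041]))
scene 0.03 51 (array([0.5298, 0.4637]), array([0.039, 0.036]))
scene 0.036 66 (array([0.531, 0.465]), array([0.034, 0.031]))
scene 0.042 52 (array([0.5303, 0.464 ]), array([0.022, 0.023]))
lid top plane slope [ 0.007 -0.007] z 0.0627 mid [0.4593 0.2993] knob [0.4395 0.297 ] 752
lid scene plane slope [-0.016 -0.009] z 0.0649 mid [0.4396 0.298 ] knob [0.4411 0.2979] 1822
lid top plane slope [-0.009 -0.001] z 0.0635 mid [0.6556 0.3126] knob  559
lid scene plane slope [-0.01  -0.007] z 0.0648 mid [0.6107 0.3023] knob [0.6112 0.3041] 2100
t 50.65 tcp [0.5354 0.2098 0.2002] head 0.08 tilt [-0.0001 -0.0002] F [ 0.4 -0.1 -1.9] grip 0.362 40.1 j [0.25 0.14 1.76 0.   1.24 1.82]
```

The fig is found: 40 mm across at mid-height and about 46 mm high, at (0.529, 0.4635). I'm laying its lid on the board.

Call:
drive_tool --series '[{"dp":[0,4,0],"yaw":0},{"dp":[-0.5,8.7,0],"yaw":0},{"dp":[-1,13.4,0],"yaw":0},{"dp":[-1.5,18.1,0],"yaw":0},{"dp":[-2,22.8,0],"yaw":0},{"dp":[-2.5,27.5,0],"yaw":0},{"dp":[-3,32.2,0],"yaw":0},{"dp":[-3.6,36.9,0],"yaw":0},{"dp":[-4.2,41.6,0],"yaw":0},{"dp":[-4.8,46.3,0],"yaw":0}]'

```text
t: 51.65
tcp_pos: [0.4879, -0.2553, 0.2005]
tool_rot: [-0.0, 1.0, 0.001, 0.0]
ft_force: [0.1, -0.3, -0.9]
grip_width: 0.361
grasp_force: 40.2
```

Call:
drive_tool --series '[{"dp":[-0.6,4,0],"yaw":0},{"dp":[-0.6,5.65,2],"yaw":0},{"dp":[-0.6,5.65,6],"yaw":0},{"dp":[-0.6,5.65,10],"yaw":0},{"dp":[-0.6,5.65,13],"yaw":0},{"dp":[-0.6,5.65,15],"yaw":0},{"dp":[-0.6,5.65,16.2],"yaw":0},{"dp":[-0.6,5.65,16.7],"yaw":0},{"dp":[-0.6,5.65,16.9],"yaw":0},{"dp":[-0.6,5.65,16.9],"yaw":0}]'

```text
t: 52.65
tcp_pos: [0.4826, -0.3114, 0.0323]
tool_rot: [0.001, 1.0, 0.0, 0.001]
ft_force: [-0.8, -1.1, -1.5]
grip_width: 0.358
grasp_force: 40.2
```

Call:
drive_tool --series '[{"dp":[0,0,0],"yaw":0},{"dp":[0,0,0],"yaw":0},{"dp":[0,0,0],"yaw":0},{"dp":[0,0,0],"yaw":0},{"dp":[0,0,0],"yaw":0}]' --gripper -0.6

```text
t: 53.15
tcp_pos: [0.4816, -0.311, 0.0316]
tool_rot: [0.0, 1.0, -0.0, 0.0]
ft_force: [-0.3, 0.2, 0.2]
grip_width: 0.8
grasp_force: 0.0
```

Call:
drive_tool --series '[{"dp":[0,0,-2],"yaw":0},{"dp":[0,0,-6],"yaw":0},{"dp":[0,0,-10],"yaw":0},{"dp":[0,-2,-14],"yaw":0},{"dp":[0.5,-6,-16],"yaw":0},{"dp":[1,-10.5,-16],"yaw":0},{"dp":[1.5,-15,-16],"yaw":0},{"dp":[2,-19.5,-16],"yaw":0},{"dp":[2.4,-24,-16],"yaw":0},{"dp":[2.7,-28.5,-16],"yaw":0}]'

```text
t: 54.15
tcp_pos: [0.5085, -0.0242, 0.1916]
tool_rot: [0.0, 1.0, -0.0, 0.0]
ft_force: [0.1, -0.2, -0.7]
grip_width: 0.8
grasp_force: 0.0
```

Run:
```python
from h import *
st()
for n in('top','scene'):
    C=cloud(n,robot.camera(n)[1]); K=near(C,.482,-.311,.035,.032,.07); print(n,((K.min(0)+K.max(0))/2).round(4),np.ptp(K,0).round(3),len(K))
    P=near(C,.529,.4635,.022,.024,.06);print('fig',((P.min(0)+P.max(0))/2).round(4),np.ptp(P,0).round(3))
st()
```

```text
t 54.15 tcp [ 0.5085 -0.0242  0.1916] head -0.03 tilt [0.     0.0004] F [ 0.1 -0.2 -0.7] grip 0.8 0.0 j [-0.19  0.01  1.92  0.    1.21  1.39]
top [ 0.4823 -0.309   0.0459] [0.031 0.031 0.026] 140
fig [0.527  0.4616 0.0383] [0.037 0.038 0.028]
scene [ 0.4842 -0.3124  0.0451] [0.034 0.038 0.025] 88
fig [0.5297 0.4634 0.0398] [0.037 0.04  0.031]
t 54.25 tcp [ 0.5082 -0.021   0.1912] head 0.34 tilt [-0.0012 -0.0001] F [-0.6  0.4 -0.2] grip 0.801 0.0 j [-0.18  0.01  1.92  0.    1.21  1.38]
```

Call:
drive_tool --series '[{"dp":[0.2,-4.8,0],"yaw":0},{"dp":[0.4,-9.6,0],"yaw":0},{"dp":[0.6,-14.4,0],"yaw":0},{"dp":[0.8,-19.2,0],"yaw":0},{"dp":[1,-24,0],"yaw":0},{"dp":[1.2,-28.8,0],"yaw":0},{"dp":[1.4,-33.6,0],"yaw":0},{"dp":[1.6,-38.4,0],"yaw":0},{"dp":[1.8,-43.2,0],"yaw":0},{"dp":[1.95,-47.5,0],"yaw":0}]' --gripper -0.41

```text
t: 55.25
tcp_pos: [0.5285, 0.4506, 0.1911]
tool_rot: [0.0, 1.0, -0.0, 0.0]
ft_force: [0.1, -0.2, -0.1]
grip_width: 0.705
grasp_force: 0.0
```

Call:
drive_tool --series '[{"dp":[0,-1.4,3],"yaw":0},{"dp":[0,-1.4,7],"yaw":0},{"dp":[0,-1.4,10],"yaw":0},{"dp":[0,-1.4,11],"yaw":0},{"dp":[0,-1.4,11],"yaw":0},{"dp":[0,-1.4,11],"yaw":0}]'

```text
t: 55.85
tcp_pos: [0.5295, 0.4633, 0.0829]
tool_rot: [-0.001, 1.0, -0.0, 0.001]
ft_force: [0.6, 0.7, 0.5]
grip_width: 0.703
grasp_force: 0.0
```

Run:
```python
from h import *
st(); tub((.5365,.4635)); st()
```

```text
t 55.85 tcp [0.5295 0.4633 0.0829] head -0.05 tilt [-0.0007  0.001 ] F [0.6 0.7 0.5] grip 0.703 0.0 j [ 0.62  0.52  1.51 -0.    1.11  2.19]
top rim [0.5357 0.4633 0.0678] 234
  in: mid [0.5209 0.4616 0.035 ] ext [0.025 0.037 0.035] top 0.046 71
scene rim [0.5379 0.4641 0.0679] 361
  in: mid [0.5398 0.4633 0.032 ] ext [0.057 0.04  0.04 ] top 0.05 233
t 55.95 tcp [0.5302 0.464  0.0844] head -0.03 tilt [-0.0015  0.0021] F [-0.4 -0.2  0.2] grip 0.701 0.0 j [ 0.62  0.52  1.51 -0.    1.11  2.19]
```

Call:
drive_tool --series '[{"dp":[0,0,2],"yaw":0},{"dp":[0,0,4],"yaw":0},{"dp":[0,0,6],"yaw":0},{"dp":[0,0,7.2],"yaw":0},{"dp":[0,0,7.2],"yaw":0}]'

```text
t: 56.45
tcp_pos: [0.5268, 0.462, 0.0071]
tool_rot: [0.001, 1.0, -0.0, -0.002]
ft_force: [-1.3, -0.5, -0.3]
grip_width: 0.705
grasp_force: 0.0
```

Call:
drive_tool --series '[{"dp":[0,0,0],"yaw":0},{"dp":[0,0,0],"yaw":0},{"dp":[0,0,0],"yaw":0},{"dp":[0,0,0],"yaw":0},{"dp":[0,0,0],"yaw":0},{"dp":[0,0,0],"yaw":0},{"dp":[0,0,0],"yaw":0}]' --gripper 1 --squeeze 30

```text
t: 57.15
tcp_pos: [0.5288, 0.4636, 0.0104]
tool_rot: [-0.001, 1.0, -0.0, 0.001]
ft_force: [0.3, -0.4, 4.6]
grip_width: 0.471
grasp_force: 30.6
```

Call:
drive_tool --series '[{"dp":[0,0,-1],"yaw":0},{"dp":[0,0,-3],"yaw":0},{"dp":[0,0,-6],"yaw":0},{"dp":[0,0,-10],"yaw":0},{"dp":[0,0,-14],"yaw":0},{"dp":[0,0,-17.5],"yaw":0},{"dp":[0,0,-17.5],"yaw":0}]'

```text
t: 57.85
tcp_pos: [0.532, 0.466, 0.1945]
tool_rot: [-0.005, 1.0, -0.0, 0.006]
ft_force: [1.4, 0.7, 0.3]
grip_width: 0.471
grasp_force: 30.5
```

Run:
```python
from h import *
st(); tub((.5365,.4635)); apples([(.583,.0865),(.584,-.0275),(.646,.0655),(.646,-.0065),(.522,-.0065)],.035,(.015,.075)); pot();st()
```

```text
t 57.85 tcp [0.532  0.466  0.1945] head -0.0 tilt [-0.0045  0.0063] F [1.4 0.7 0.3] grip 0.471 30.5 j [0.62 0.41 1.44 0.   1.28 2.19]
top rim [0.5356 0.4632 0.0678] 299
  none
scene rim [0.538  0.4641 0.0679] 497
  in: mid [0.5191 0.4789 0.0129] ext [0.066 0.041 0.002] top 0.014 6
(0.583, 0.0865) ([0.58, 0.088, 0.044, 0.047, 0.045, 0.03], 269) ([0.584, 0.09, 0.039, 0.045, 0.047, 0.037], 235)
(0.584, -0.0275) ([0.581, -0.026, 0.043, 0.045, 0.048, 0.028], 269) ([0.584, -0.023, 0.037, 0.045, 0.048, 0.042], 227)
(0.646, 0.0655) ([0.642, 0.067, 0.039, 0.046, 0.048, 0.033], 270) ([0.644, 0.066, 0.043, 0.043, 0.045, 0.025], 168)
(0.646, -0.0065) ([0.642, -0.005, 0.037, 0.048, 0.045, 0.037], 269) ([0.644, -0.004, 0.037, 0.049, 0.049, 0.043], 238)
(0.522, -0.0065) ([0.519, -0.004, 0.037, 0.047, 0.045, 0.035], 270) ([0.522, -0.003, 0.034, 0.047, 0.047, 0.038], 220)
pot scene [0.5839 0.0294 0.1386] 728
pot top [0.5825 0.0297 0.1389] 807
t 58.15 tcp [0.5268 0.4621 0.1817] head -0.01 tilt [ 0.0013 -0.0018] F [ 0.  -0.2 -0.2] grip 0.476 30.5 j [0.62 0.42 1.45 0.   1.27 2.19]
```

Call:
drive_tool --series '[{"dp":[0,3,0],"yaw":0},{"dp":[-0.1,7.5,0],"yaw":0},{"dp":[-0.2,12,0],"yaw":0},{"dp":[-0.3,16.5,0],"yaw":0},{"dp":[-0.4,21,0],"yaw":0},{"dp":[-0.5,25.5,0],"yaw":0},{"dp":[-0.6,30,0],"yaw":0},{"dp":[-0.7,34.5,0],"yaw":0},{"dp":[-0.75,38,0],"yaw":0},{"dp":[-0.75,39.65,0],"yaw":0}]'

```text
t: 59.15
tcp_pos: [0.5192, 0.0637, 0.1826]
tool_rot: [0.0, 1.0, -0.001, -0.002]
ft_force: [0.2, 0.9, -0.7]
grip_width: 0.472
grasp_force: 30.5
```

Call:
drive_tool --series '[{"dp":[0,0,1],"yaw":0},{"dp":[0,0,4],"yaw":0},{"dp":[0,0,8],"yaw":0},{"dp":[0,0,11],"yaw":0},{"dp":[0,0,13.5],"yaw":0},{"dp":[0,0,15],"yaw":0},{"dp":[0,0,16],"yaw":0},{"dp":[0,0,16.4],"yaw":0},{"dp":[0,0,16.4],"yaw":0}]'

```text
t: 60.05
tcp_pos: [0.5208, 0.0668, 0.0203]
tool_rot: [-0.0, 1.0, 0.0, 0.0]
ft_force: [-0.5, 0.5, -0.2]
grip_width: 0.469
grasp_force: 30.5
```

Call:
drive_tool --series '[{"dp":[0,0,0.1],"yaw":0},{"dp":[0,0,0.2],"yaw":0},{"dp":[0,0,0.3],"yaw":0},{"dp":[0,0,0.4],"yaw":0},{"dp":[0,0,0.5],"yaw":0},{"dp":[0,0,0.6],"yaw":0},{"dp":[0,0,0.6],"yaw":0}]'

```text
t: 60.75
tcp_pos: [0.5204, 0.0666, 0.0141]
tool_rot: [-0.0, 1.0, -0.0, -0.0]
ft_force: [0.4, -0.7, -0.5]
grip_width: 0.471
grasp_force: 30.5
```

Run:
```python
from h import *
st(); pot(); st()
```

```text
t 60.75 tcp [0.5204 0.0666 0.0141] head -0.01 tilt [-0.     -0.0002] F [ 0.4 -0.7 -0.5] grip 0.471 30.5 j [-0.01  0.3   1.97  0.    0.86  1.56]
pot scene [0.5839 0.0294 0.1388] 637
pot top [0.5825 0.0297 0.1388] 736
t 60.85 tcp [0.5205 0.0666 0.0142] head -0.01 tilt [-0.     -0.0001] F [-0.1 -1.1 -0.5] grip 0.476 30.5 j [-0.01  0.3   1.97  0.    0.86  1.56]
```

Call:
drive_tool --series '[{"dp":[0,0,0.1],"yaw":0},{"dp":[0,0,0.1],"yaw":0},{"dp":[0,0,0.1],"yaw":0}]'

```text
t: 61.15
tcp_pos: [0.5206, 0.0666, 0.0133]
tool_rot: [0.0, 1.0, -0.0, -0.0]
ft_force: [-0.5, -0.4, -0.5]
grip_width: 0.474
grasp_force: 30.5
```

Call:
drive_tool --series '[{"dp":[0,0,0.1],"yaw":0},{"dp":[0,0,0.1],"yaw":0},{"dp":[0,0,0.1],"yaw":0}]'

```text
t: 61.45
tcp_pos: [0.5206, 0.0666, 0.0123]
tool_rot: [-0.0, 1.0, -0.0, -0.0]
ft_force: [1.0, 0.0, -0.9]
grip_width: 0.47
grasp_force: 30.5
```

Call:
drive_tool --series '[{"dp":[0,0,0.1],"yaw":0},{"dp":[0,0,0.1],"yaw":0},{"dp":[0,0,0.1],"yaw":0}]'

```text
t: 61.75
tcp_pos: [0.5207, 0.0666, 0.0114]
tool_rot: [0.0, 1.0, -0.0, 0.0]
ft_force: [1.0, 0.2, 0.3]
grip_width: 0.471
grasp_force: 30.5
```

Call:
drive_tool --series '[{"dp":[0,0,0],"yaw":0},{"dp":[0,0,0],"yaw":0},{"dp":[0,0,0],"yaw":0},{"dp":[0,0,0],"yaw":0}]' --gripper -0.22

```text
t: 62.15
tcp_pos: [0.5206, 0.0666, 0.0113]
tool_rot: [0.0, 1.0, -0.0, 0.0]
ft_force: [-0.0, -0.1, -0.2]
grip_width: 0.612
grasp_force: 0.0
```

Call:
drive_tool --series '[{"dp":[0,0,-1],"yaw":0},{"dp":[0,0,-4],"yaw":0},{"dp":[0,0,-8],"yaw":0},{"dp":[0,0,-12],"yaw":0},{"dp":[0,0,-16],"yaw":0},{"dp":[-0.2,2,-17.9],"yaw":0}]'

```text
t: 62.75
tcp_pos: [0.5213, 0.0478, 0.196]
tool_rot: [-0.0, 1.0, 0.001, 0.004]
ft_force: [0.3, -0.4, 0.4]
grip_width: 0.61
grasp_force: 0.0
```

Call:
drive_tool --series '[{"dp":[-0.4,4.5,0],"yaw":0},{"dp":[-0.8,9,0],"yaw":0},{"dp":[-1.2,13.5,0],"yaw":0},{"dp":[-1.6,18,0],"yaw":0},{"dp":[-2.1,22.5,0],"yaw":0},{"dp":[-2.6,27,0],"yaw":0},{"dp":[-3.2,31.5,0],"yaw":0},{"dp":[-3.7,35.75,1],"yaw":0},{"dp":[-3.7,35.75,5],"yaw":0},{"dp":[-3.7,35.75,8],"yaw":0}]' --gripper -0.6

```text
t: 63.75
tcp_pos: [0.4813, -0.3129, 0.1103]
tool_rot: [0.001, 1.0, -0.002, 0.001]
ft_force: [-0.3, 0.6, 0.3]
grip_width: 0.802
grasp_force: 0.0
```

Run:
```python
from h import *
st(); apples([(.583,.0865),(.584,-.0275),(.646,.0655),(.646,-.0065),(.522,-.0065),(.521,.0665)],.033,(.015,.075)); pot()
C=cloud('scene',robot.camera('scene')[1]); K=near(C,.482,-.311,.035,.032,.06); print(((K.min(0)+K.max(0))/2).round(4),np.ptp(K,0).round(3),len(K))
I=robot.camera('top')[0][110:270,250:410]; cv2.imwrite('pics/p7.png',cv2.resize(I,None,fx=3,fy=3,interpolation=cv2.INTER_CUBIC)); st()
```

```text
t 63.75 tcp [ 0.4813 -0.3129  0.1103] head -0.18 tilt [0.0005 0.0007] F [-0.3  0.6  0.3] grip 0.802 0.0 j [-0.7   0.24  1.83  0.    1.07  0.88]
(0.583, 0.0865) ([0.581, 0.088, 0.042, 0.048, 0.045, 0.029], 269) ([0.583, 0.088, 0.04, 0.046, 0.05, 0.038], 235)
(0.584, -0.0275) ([0.58, -0.026, 0.043, 0.044, 0.047, 0.032], 269) ([0.585, -0.024, 0.036, 0.046, 0.046, 0.042], 230)
(0.646, 0.0655) ([0.642, 0.067, 0.038, 0.045, 0.048, 0.034], 270) ([0.645, 0.068, 0.044, 0.043, 0.045, 0.025], 168)
(0.646, -0.0065) ([0.642, -0.005, 0.04, 0.047, 0.045, 0.027], 268) ([0.645, -0.003, 0.036, 0.047, 0.047, 0.04], 241)
(0.522, -0.0065) ([0.519, -0.005, 0.036, 0.047, 0.045, 0.034], 272) ([0.521, -0.003, 0.034, 0.046, 0.046, 0.037], 226)
(0.521, 0.0665) ([0.519, 0.069, 0.037, 0.039, 0.039, 0.033], 196) ([0.522, 0.068, 0.035, 0.039, 0.041, 0.041], 164)
pot scene [0.584  0.0296 0.1387] 730
pot top [0.5825 0.0297 0.1389] 808
[ 0.4827 -0.3115  0.0449] [0.033 0.033 0.025] 86
t 64.05 tcp [ 0.4831 -0.3117  0.1128] head 0.03 tilt [0.0013 0.0016] F [ 0.2 -1.2  0.3] grip 0.798 0.0 j [-0.7   0.24  1.83  0.    1.07  0.88]
```

View pics/p7.png

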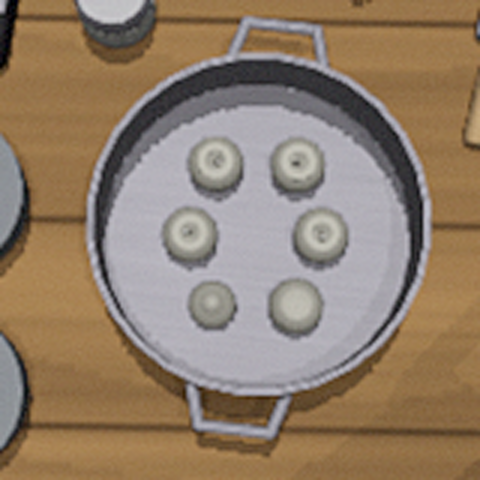

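The top view shows all six casts standing apart in the pot, with the fig at crop position (212,305). Next I bring the last lid back from the board.

Call:
drive_tool --series '[{"dp":[0,0,3],"yaw":0},{"dp":[0,0,6],"yaw":0},{"dp":[0,0,7.6],"yaw":0},{"dp":[0,0,8],"yaw":0},{"dp":[0,0,8],"yaw":0}]'

```text
t: 64.55
tcp_pos: [0.4821, -0.3111, 0.031]
tool_rot: [0.0, 1.0, 0.0, 0.0]
ft_force: [0.0, 0.5, 0.9]
grip_width: 0.8
grasp_force: 0.0
```

Call:
drive_tool --series '[{"dp":[0,0,0],"yaw":0},{"dp":[0,0,0],"yaw":0},{"dp":[0,0,0],"yaw":0},{"dp":[0,0,0],"yaw":0},{"dp":[0,0,0],"yaw":0},{"dp":[0,0,0],"yaw":0},{"dp":[0,0,0],"yaw":0},{"dp":[0,0,0],"yaw":0}]' --gripper 1 --squeeze 40

```text
t: 65.35
tcp_pos: [0.4827, -0.3119, 0.0321]
tool_rot: [0.001, 1.0, -0.0, 0.001]
ft_force: [-0.3, 0.6, 6.1]
grip_width: 0.358
grasp_force: 40.1
```

Call:
drive_tool --series '[{"dp":[0,0,-1],"yaw":0},{"dp":[0,0,-4],"yaw":0},{"dp":[0,0,-8],"yaw":0},{"dp":[0,0,-12],"yaw":0},{"dp":[0.2,-2,-16],"yaw":0},{"dp":[0.6,-6.5,-17],"yaw":0},{"dp":[1,-11.2,-17],"yaw":0},{"dp":[1.4,-16,-17],"yaw":0},{"dp":[1.8,-20.8,-17],"yaw":0},{"dp":[2.2,-25.6,-17],"yaw":0}]'

```text
t: 66.35
tcp_pos: [0.5028, -0.053, 0.2003]
tool_rot: [-0.0, 1.0, -0.0, -0.0]
ft_force: [0.1, -0.4, -1.1]
grip_width: 0.357
grasp_force: 40.0
```

Call:
drive_tool --series '[{"dp":[0.3,-4.8,0],"yaw":0},{"dp":[0.6,-9.6,0],"yaw":0},{"dp":[0.9,-14.4,0],"yaw":0},{"dp":[1.2,-19.2,0],"yaw":0},{"dp":[1.5,-24,0],"yaw":0},{"dp":[1.8,-28.8,0],"yaw":0},{"dp":[2.1,-33.6,0],"yaw":0},{"dp":[2.4,-38.4,0],"yaw":0},{"dp":[2.8,-43.2,0],"yaw":0},{"dp":[3.2,-47.5,0],"yaw":0}]'

```text
t: 67.35
tcp_pos: [0.5347, 0.4221, 0.1999]
tool_rot: [0.0, 1.0, 0.0, -0.0]
ft_force: [0.7, -0.3, -1.5]
grip_width: 0.358
grasp_force: 40.0
```

Call:
drive_tool --series '[{"dp":[0,-3,0],"yaw":0},{"dp":[0,-4.35,2],"yaw":0},{"dp":[0,-4.35,6],"yaw":0},{"dp":[0,-4.35,8],"yaw":0},{"dp":[0,-4.35,9],"yaw":0},{"dp":[0,-4.35,9],"yaw":0},{"dp":[0,-4.35,9],"yaw":0}]'

```text
t: 68.05
tcp_pos: [0.5363, 0.4638, 0.1115]
tool_rot: [-0.0, 1.0, -0.0, 0.001]
ft_force: [0.2, 0.2, -0.8]
grip_width: 0.355
grasp_force: 40.0
```

Run:
```python
from h import *
st()
for n in('top','scene'):
    C=cloud(n,robot.camera(n)[1]); P=near(C,.5365,.4637,.08,.093,.112); r=np.hypot(P[:,0]-.5365,P[:,1]-.4637); print(n,((P.min(0)+P.max(0))/2).round(4),np.ptp(P,0).round(3),len(P))
st()
```

```text
t 68.05 tcp [0.5363 0.4638 0.1115] head -0.02 tilt [-0.0005  0.0007] F [ 0.2  0.2 -0.8] grip 0.355 40.0 j [ 0.61  0.5   1.48 -0.    1.16  2.19]
top [0.5359 0.4601 0.102 ] [0.142 0.136 0.017] 1366
scene [0.5432 0.4646 0.1035] [0.135 0.145 0.017] 1790
t 68.15 tcp [0.5371 0.4644 0.1129] head -0.02 tilt [-0.0012  0.0017] F [ 1.2 -0.4 -1. ] grip 0.359 40.0 j [0.61 0.5  1.48 0.   1.16 2.19]
```

Call:
drive_tool --series '[{"dp":[0,0,1.5],"yaw":0},{"dp":[0,0,2.5],"yaw":0},{"dp":[0,0,3.2],"yaw":0},{"dp":[0,0,3.5],"yaw":0},{"dp":[0,0,3.75],"yaw":0},{"dp":[0,0,3.75],"yaw":0},{"dp":[0,0,3.75],"yaw":0}]'

```text
t: 68.85
tcp_pos: [0.5357, 0.4637, 0.0741]
tool_rot: [0.0, 1.0, 0.0, -0.0]
ft_force: [-2.8, -1.6, 4.6]
grip_width: 0.36
grasp_force: 40.6
```

Call:
drive_tool --series '[{"dp":[0,0,0],"yaw":0},{"dp":[0,0,0],"yaw":0},{"dp":[0,0,0],"yaw":0},{"dp":[0,0,0],"yaw":0},{"dp":[0,0,0],"yaw":0}]' --gripper -0.6

```text
t: 69.35
tcp_pos: [0.5356, 0.4636, 0.0725]
tool_rot: [0.0, 1.0, -0.0, -0.0]
ft_force: [-0.0, 0.3, -0.0]
grip_width: 0.8
grasp_force: 0.0
```

Call:
drive_tool --series '[{"dp":[0,0,-2],"yaw":0},{"dp":[0,0,-5],"yaw":0},{"dp":[0,0,-9],"yaw":0},{"dp":[0,2,-13],"yaw":0},{"dp":[-3,6,-15],"yaw":0},{"dp":[-6,10,-15],"yaw":0},{"dp":[-9,14,-15],"yaw":0},{"dp":[-12,18,-15],"yaw":0},{"dp":[-15,21,-15],"yaw":0},{"dp":[-15,21,-15],"yaw":0}]'

```text
t: 70.35
tcp_pos: [0.3798, 0.2497, 0.22]
tool_rot: [0.002, 1.0, -0.001, -0.003]
ft_force: [0.2, 0.9, -0.4]
grip_width: 0.802
grasp_force: 0.0
```

Run:
```python
from h import *
st(); lid((.536,.4635)); lid((.6105,.3025)); lid((.440,.2975)); st()
I=robot.camera('scene')[0]; cv2.imwrite('pics/end.png',I)
```

```text
t 70.35 tcp [0.3798 0.2497 0.22  ] head -0.1 tilt [ 0.0018 -0.0033] F [ 0.2  0.9 -0.4] grip 0.802 0.0 j [ 0.43 -0.14  2.01 -0.    1.29  2.  ]
lid top plane slope [-0.001  0.002] z 0.0629 mid [0.5348 0.4655] knob [0.5352 0.4644] 2347
lid scene plane slope [-0.015 -0.006] z 0.0648 mid [0.536  0.4639] knob [0.5366 0.464 ] 2414
lid top plane slope [0.003 0.002] z 0.063 mid [0.61   0.3046] knob [0.6098 0.3042] 2313
lid scene plane slope [-0.01  -0.007] z 0.0648 mid [0.6111 0.3031] knob [0.6116 0.3034] 2106
lid top plane slope [0.001 0.   ] z 0.0629 mid [0.4516 0.2991] knob [0.4408 0.2959] 1560
lid scene plane slope [-0.013 -0.009] z 0.0649 mid [0.4404 0.2978] knob [0.4408 0.2983] 1812
t 70.65 tcp [0.3872 0.2547 0.2237] head 0.02 tilt [-0.0005  0.0009] F [ 0.8  0.4 -0.8] grip 0.801 0.0 j [ 0.43 -0.13  1.99  0.    1.28  2.  ]
```

View pics/end.png

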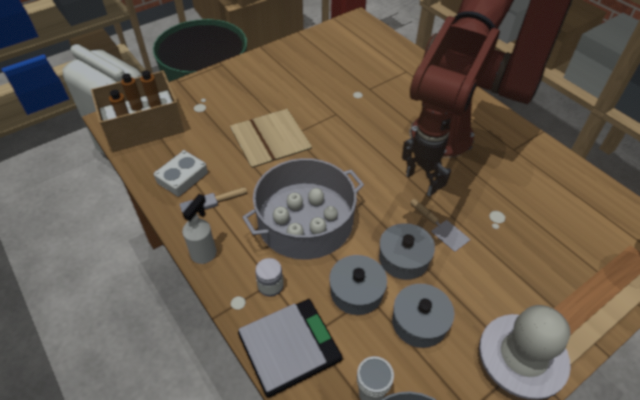

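The final picture shows the six casts in the pot at about (305,210). The three lids sit level on their tubs at (406,250), (358,283) and (422,313), and the board is empty. The bystanders are in place and the gripper is clear of everything.

```bash
python3 -c "
from station import robot
print(robot.job_done())"
```

```text
the job is handed in; nothing more can be done
None
```

I handed the job in at about 71 s: all five apples and the fig are on the pot floor, all three lids are back on their tubs and measured level, and the bystanders look unmoved; along the way the gripper nudged the pot about 5 mm and one apple was pressed on its floor with about 20 N (limit 25 N).

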